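Swap the calibration bar for a bone and start its scan

TASK

Pull the white calibration bar out of the scan station's spring clips and lay it in its white rest, then press the blue-capped bone down between the clips until it snaps fully home. After that slide the scan head along its rail to the stop opposite the bone and press the green start button all the way down once the head is there. Set the parts down rather than dropping them, and leave the orange-capped bone, the jar, the caliper and the vertebra where they are.

Things in the scene. Friction and masses are not known exactly. Their poses are not given: they have to be found in the camera images.
- station: Fixed dark scan station, base plate 155 x 335 x 12 mm. Origin on the table, below the middle of the clipped bar; y runs along the clipped bar and the rail, z up. Two grey seats (y = +-43 to +-61 mm, tops at z = 30) carry the bar's caps; cheeks beside the caps, 1.5 mm clear and flared to about 5 mm at z = 46, guide it sideways. The middle is open to fingers down to the plate.
- seat (a point): Where a bar's centre is when it is fully home in the clips: 44 mm above the table on the station's z axis. Station axes. Seating a bar straight down, or pulling it straight up and out, takes roughly 6 to 15 N.
- clip_a (a joint): Lean of the spring clip at the station's +y end (an upright steel leaf at y = 69 mm, hinged at its foot), rad: about 0 closed or with a bar fully home, about 0.09 spread by a bar; a spring closes it.
- clip_b (a joint): The same for the clip at the station's -y end.
- nose_a (a point): Centre of clip a's round steel nose (radius 4 mm), at station y = 65.5, z = 55 mm when closed. A bar pushed down spreads the noses with its lower chamfers, first meeting them with its centre 21 mm above the seat; home, they close over the upper chamfers.
- nose_b (a point): The same for clip b, at station y = -65.5 mm.
- cal_bar: White calibration bar with steel rod, about 150 g, snapped in the clips at the start. Origin at its centre; y along it (ends alike). 130 mm long. Square end caps 28 x 28 mm, 44 to 65 mm from the centre, the last 6.5 mm chamfered on all sides to an 8 x 8 face. In the middle a square collar 22 x 22 mm, 28 mm long: grip it from above, across the bar; 25 mm is free on either side.
- blue_bone: Bone specimen with blue caps and collar, about 110 g, of the same size, shape and axes as the white bar (130 mm long, caps 28 mm square, collar 22 mm square, origin at its centre). It starts in either place of the wooden rack.
- orange_bone: The same with orange caps and collar and a darker bone, in the rack's other place, 66 mm beside the blue one (centre to centre). To be left alone.
- rack: Fixed pale wooden rack, base plate 128 x 140 x 6 mm. Origin under its centre on the table, z up. Two places for bars, parallel to its y axis, at x = +-33 mm; a bar lies with its centre at z = 40 mm, its middle free for fingers.
- rest: Fixed white rest for the white bar, base plate 62 x 140 x 6 mm. Origin under its centre on the table, z up. The bar belongs along its y axis, centre at x = 0, y = 0, z = 40 mm, its caps on two seats (y = +-43 to +-61 mm, tops at z = 26) between cheeks 3 mm clear on either side, flared to about 7 mm at z = 42. The middle is open to fingers.
- head_grip (a point): Point to grip or push on the green fin on top of the light grey scan head: 87 mm above the table, at station x = 85, y = -110 mm + joint value. The fin is 14 mm along the rail, 30 across, its top 10 mm above this point, its foot (on the head) 22 mm below. Its y axis is the sliding direction.
- head (a joint): Scan head on its rail, m: 0 at the -y end, 0.110 at the stop opposite the middle of the clipped bar; starts near 0. It slides to the station's +y with about 1.5 N of friction and stays where it is left.
- start_top (a point): Centre of the top of the green start button, 28 mm across, at station x = 0, y = 125 mm, 34 mm above the table when up; pressed straight down.
- start (a joint): Travel of the start button, m: 0 up, 0.006 fully down, which takes 4 N; it springs back.
- jar: Clear closed specimen jar with white lid, 60 mm across, 85 high; origin under its centre. To be left alone.
- caliper: Steel caliper with black slider, 190 mm long, lying flat; origin under its beam's middle. To be left alone.
- vertebra: Loose bone-coloured vertebra, about 80 x 65 x 24 mm; origin under its middle. To be left alone.

How it is judged:
By the outcome, as a careful person would: the job done as asked, in the order asked, and still so for the second after the job is handed in, with the robot touching nothing.
It also fails if it takes over 72 s, if anything falls off the work surface, if the arm or the gripper's body presses on something with over 40 N, if the wrist force passes 120 N, or if a joint passes its speed limit or range.

ROBOT

A 6-joint arm with a two-finger parallel gripper is mounted at the origin on the work surface. World frame = base frame: x ahead of the robot, y to its left, z up, the work surface at z = 0. Lengths are in m, angles in rad, forces in N, time in s.
With the tool pointing down it reaches from about 0.3 to 0.875 m from the base axis. Payload 6.4 kg.
Tool frame: the origin (TCP) lies between the finger pads; the fingertips stand tip_extent ahead of it and the grasp point (between the pads) lies 5 mm behind it (tip_extent is the distance from the TCP to the fingertips, in m); z points along the fingers, y is the direction in which the jaws open and shut (so a half turn about z gives the same grasp; the last joint's range is limited). The gripper opens to 85 mm and grips with 20 to 120 N. Pads are 22 mm wide; open, the fingers measure 114 mm over their backs; the gripper's body (76 mm by 85 mm) begins 54 mm behind the grasp point. The pads swing forward as they close: fully open they stand 13 mm farther back than shut.
Start: joints at [-1.367, 0.181, 1.607, -0, 1.354, -0.206], TCP at [0.229, -0.527, 0.245] pointing down, gripper open.
Joint ranges: [-2.99, 2.99], [-0.89, 2.07], [0.3, 2.58], [-1.14, 4.28], [0, 2.63], [-3.12, 3.12]. Speed limits (rad/s): [2.57, 2.57, 3.01, 3.14, 3.14, 3.14].

INTERFACE

Orientations are given as a unit quaternion [w, x, y, z].
In Python, from bench import * gives the robot as it stands.
- The arm moves only by the shell command python3 -m jog 'ROWS'. ROWS is JSON, a list of rows, each a list of 3 entries, a list of its own where there are three numbers: the shift along the tool's x, y, z in mm, then the turn, a rotation vector about the tool's x, y, z in rad, then the opening, from 0 (shut) to 1 (fully open). A call has 1 to 20 rows; each row is the pose to reach, as a shift and turn from the pose measured when the call began, along the tool's axes at that moment; what a row does not reach only later rows make up. A row lasts 1/12 s, in which the tool goes at most 41.7 mm and 7.16 degrees, less where a joint would pass 70% of its speed; a pose out of reach is approached as far as the arm can. A call with a gripper value outside its range is refused whole. The fingers move at their own pace and stop on an object; the grip force is fixed at half the most. Time passes only in rows, so rows that repeat a pose let the fingers close. It gives the time, the measured TCP pose, the force and the opening at its end, in the units of the state.
- get_obs(): the state, without advancing time (a new reading comes with each control period).
- camera(name): name is "side" or "top"; returns (picture, depth): 384x512x3 uint8, red, green, blue; 384x512 float32, m along the optical axis (not along the pixel's ray), 0 where there is no reading.
- get_calibration(name): a dict with "fx", "fy", "cx", "cy" (pixels), "world_from_camera" (4x4, takes a point from camera to world coordinates). Camera axes: x right, y down, z forward; pixel columns grow to the right and rows downward; lengths in m; the calibration is good to about 2 mm. A picture is of the moment at which its call begins. get_calibration takes no time and is no camera call.
- hand_in(): hands the job in, once; it reports no verdict.
The state is a dict: "time_s": time; "q": joint angles; "dq": joint speeds; "joint_efforts": joint torques, N m; "eef_pos": TCP position; "eef_rot": TCP orientation; "wrist_force": force on the tool from outside, world axes, zero at the start; "torque": the same for the moment, N m; "opening": opening from 0.0 (shut) to 1.0 (fully open).
Only numpy, scipy, OpenCV 4.12 (cv2) and the standard library are available. Lean on these libraries where they do the work, as an engineer would, in place of code of your own. Each camera call takes 0.05 s, during which the arm holds its last target.

## Working session

There is one attempt and no reset: what is moved stays moved. The work goes in short steps, Python scripts to look and compute and a shell command to move; the robot and the scene stay as the last step left them, time stands still between calls to the robot, and variables do not carry over. Pictures are saved under pics/ and viewed, and the job is handed in when it is done.

```bash
ls; mkdir -p pics
python3 - <<'E'
from bench import *
import cv2,numpy as np
for n in ("top","side"):
    p,d=camera(n); cv2.imwrite(f"pics/{n}0.png",p[:,:,::-1]); np.save(f"pics/{n}0d.npy",d)
    c=get_calibration(n); print(n,c)
o=get_obs(); print(o)
E
```

```text
pics
top {'fx': 467.48031147726266, 'fy': 467.48031147726266, 'cx': 251.18159373428188, 'cy': 189.4173086803081, 'world_from_camera': array([[ 0.02596855, -0.99369507,  0.10906759,  0.45699128],
       [-0.99957245, -0.02434469,  0.01619408, -0.03625281],
       [-0.01343676, -0.1094415 , -0.99390242,  1.10928323],
       [ 0.        ,  0.        ,  0.        ,  1.        ]])}
side {'fx': 438.91118592476386, 'fy': 438.91118592476386, 'cx': 249.9708909831127, 'cy': 195.8575484591635, 'world_from_camera': array([[-0.99981553, -0.00606215,  0.01822494,  0.57047481],
       [-0.01812595,  0.61162504, -0.79094011,  0.93563725],
       [-0.00635203, -0.79112456, -0.6116221 ,  0.82042324],
       [ 0.        ,  0.        ,  0.        ,  1.        ]])}
{'time_s': 0.1, 'q': array([-1.36733286e+00,  1.81482123e-01,  1.60788006e+00, -1.21669312e-05,
        1.35379555e+00, -2.06281315e-01]), 'dq': array([ 2.20370625e-03, -1.48425308e-03, -1.97142183e-03,  9.76622638e-04,
       -7.37623819e-05, -1.58380137e-03]), 'joint_efforts': array([ 4.01802545e-04, -4.45874476e+01, -3.52238739e+01, -3.45771623e-04,
        3.99583572e-03, -2.38649454e-05]), 'eef_pos': array([ 0.22899304, -0.52693155,  0.24447908]), 'eef_rot': array([-7.82544415e-04,  9.79086387e-01,  2.03443444e-01, -4.83722461e-06]), 'wrist_force': array([-0.71887451, -0.3419841 , -0.68679176]), 'torque': array([-0.01149286, -0.00405304,  0.00607764]), 'opening': 1.0010496407203755}
```

View pics/top0.png

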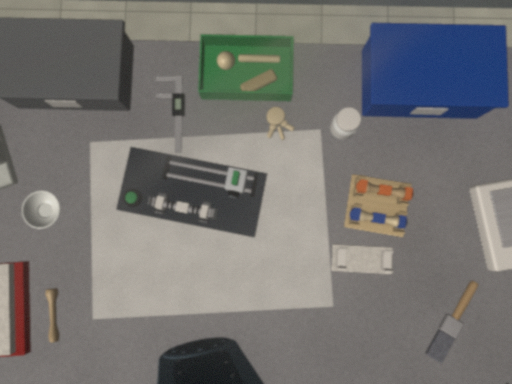

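View pics/side0.png

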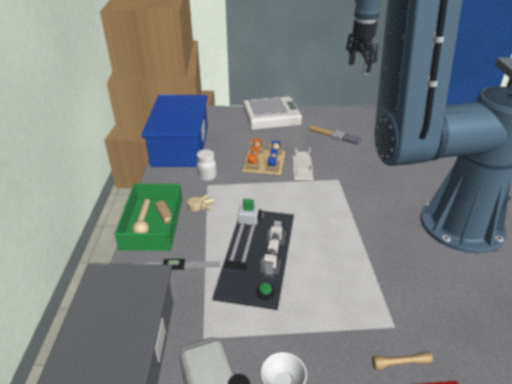

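The top picture shows the station around (192,192), the white bar from (158,201) to (207,212), the head near (236,178), the button at (131,198), the rack at (379,206) with blue nearer the robot, and the rest at (363,259). I'll enlarge these.

Run:
```python
import cv2
p=cv2.imread("pics/top0.png")
cv2.imwrite("pics/cs.png",cv2.resize(p[140:245,110:275],None,fx=4.8,fy=4.8,interpolation=cv2.INTER_CUBIC))
cv2.imwrite("pics/cr.png",cv2.resize(p[165:280,325:420],None,fx=5,fy=5,interpolation=cv2.INTER_CUBIC))
```

```text
(no output)
```

View pics/cs.png

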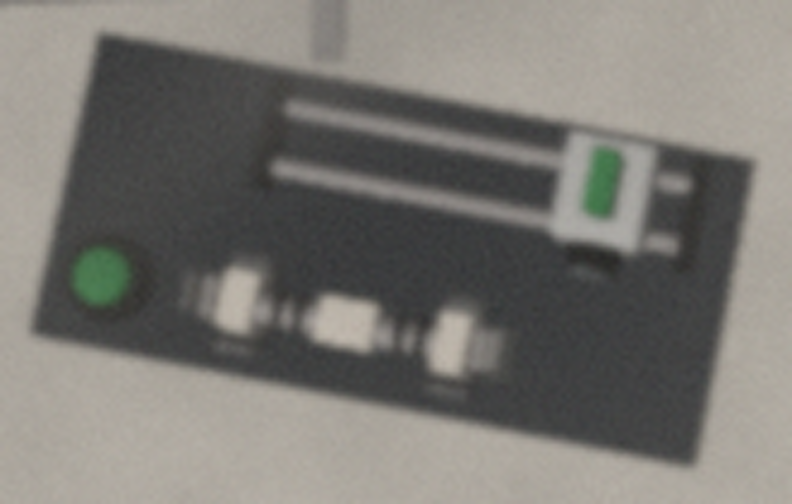

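View pics/cr.png

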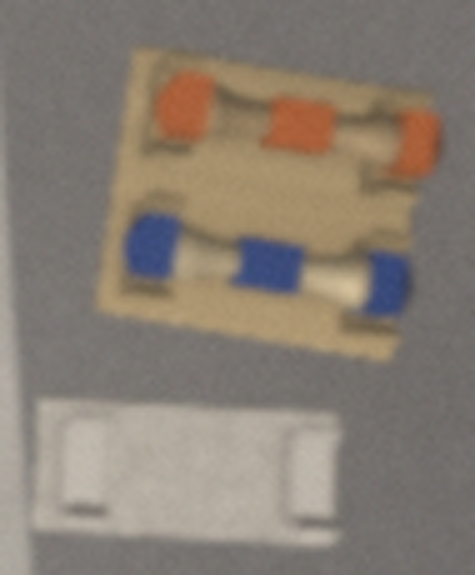

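```bash
cat > h.py <<'E'
import numpy as np,cv2
from bench import *
def up(cal,uv,z):
    M=cal["world_from_camera"]; uv=np.atleast_2d(np.array(uv,float))
    r=np.c_[(uv[:,0]-cal["cx"])/cal["fx"],(uv[:,1]-cal["cy"])/cal["fy"],np.ones(len(uv))]@M[:3,:3].T
    o=M[:3,3]; z=np.broadcast_to(z,len(uv)); return o+r*((z-o[2])/r[:,2])[:,None]
def proj(cal,P):
    M=cal["world_from_camera"]; c=(np.atleast_2d(P)-M[:3,3])@M[:3,:3]
    return np.c_[c[:,0]/c[:,2]*cal["fx"]+cal["cx"],c[:,1]/c[:,2]*cal["fy"]+cal["cy"]]
def unp(cal,u,v,d):
    M=cal["world_from_camera"]
    c=np.array([(u-cal["cx"])/cal["fx"]*d,(v-cal["cy"])/cal["fy"]*d,d]); return M[:3,:3]@c+M[:3,3]
E
python3 - <<'E'
from h import *
np.set_printoptions(precision=4,suppress=True)
c=get_calibration("top"); d=np.load("pics/top0d.npy")
cs=lambda u,v:(110+(u+.5)/4.8-.5,140+(v+.5)/4.8-.5); cr=lambda u,v:(325+(u+.5)/5-.5,165+(v+.5)/5-.5)
def s(name,pts,z,f):
    P=up(c,[f(*p) for p in pts],z); print(name)
    for p,q in zip(pts,P):
        u,v=f(*p); D=d[int(round(v)),int(round(u))]; print("  ",q[:2],"depthpt",unp(c,u,v,D) if D>0 else None)
    return P[:,:2]
K=s("corners",[(100,33),(754,160),(694,466),(32,333)],.012,cs)
print([np.linalg.norm(K[i]-K[(i+1)%4]) for i in range(4)],K.mean(0),"yaw",[np.arctan2(*( (K[i]-K[j])[[1,0]])) -np.pi/2 for i,j in((0,1),(3,2))],[np.arctan2(*( (K[i]-K[j])[[1,0]])) for i,j in((0,3),(1,2))])
s("button",[(101,277)],.034,cs)
W=s("caps",[(243,300),(452,343)],.058,cs); print(np.linalg.norm(W[0]-W[1]),W.mean(0),np.arctan2(*((W[0]-W[1])[[1,0]]))-np.pi/2)
s("collar",[(344,323)],.055,cs); s("fin",[(603,182)],.097,cs)
B=s("blue",[(152,246),(390,284)],.054,cr); print(np.linalg.norm(B[0]-B[1]),B.mean(0),np.arctan2(*((B[0]-B[1])[[1,0]]))-np.pi/2)
s("bcol",[(270,264)],.051,cr)
B=s("or",[(185,105),(420,143)],.054,cr); print(np.linalg.norm(B[0]-B[1]),B.mean(0))
R=s("rest",[(40,400),(340,412),(338,545),(33,530)],.006,cr);print([np.linalg.norm(R[i]-R[(i+1)%4]) for i in range(4)],R.mean(0),[np.arctan2(*( (R[i]-R[j])[[1,0]])) -np.pi/2 for i,j in((0,1),(3,2))])
R=s("rseat",[(85,460),(312,472)],.026,cr);print(R.mean(0),np.arctan2(*((R[0]-R[1])[[1,0]]))-np.pi/2)
E
```

```text
corners
   [0.6737 0.2733] depthpt [ 0.6766  0.2774 -0.0024]
   [ 0.6176 -0.0541] depthpt [ 0.6198 -0.0543 -0.0029]
   [ 0.4665 -0.0283] depthpt [ 0.4667 -0.0282 -0.0016]
   [0.5232 0.2987] depthpt [ 0.524   0.3031 -0.0022]
[np.float64(0.33220560431518037), np.float64(0.1532200625924605), np.float64(0.3318812905446639), np.float64(0.15266323566480688)] [0.5703 0.1224] yaw [np.float64(-0.16978259798874062), np.float64(-0.17146191711624104)] [np.float64(-0.16715678065540734), np.float64(-0.1692860339629729)]
button
   [0.5497 0.2601] depthpt [0.5498 0.2603 0.0335]
caps
   [0.5385 0.1858] depthpt [0.5386 0.1863 0.0556]
   [0.5207 0.0865] depthpt [0.5205 0.0861 0.0609]
0.10092815365100387 [0.5296 0.1361] -0.17720325405706183
collar
   [0.529  0.1382] depthpt [0.5289 0.138  0.0561]
fin
   [0.5934 0.0158] depthpt [0.5935 0.0158 0.0959]
blue
   [ 0.5233 -0.2542] depthpt [ 0.5234 -0.2546  0.0521]
   [ 0.5089 -0.3607] depthpt [ 0.5091 -0.3618  0.0504]
0.107492337181025 [ 0.5161 -0.3075] -0.13421429405817764
bcol
   [ 0.5167 -0.3079] depthpt [ 0.5167 -0.3079  0.0508]
or
   [ 0.5876 -0.269 ] depthpt [ 0.5879 -0.2695  0.0516]
   [ 0.5729 -0.3748] depthpt [ 0.5733 -0.376   0.0502]
0.10683146410197696 [ 0.5803 -0.3219]
rest
   [ 0.4529 -0.212 ] depthpt [ 0.4529 -0.2129  0.0003]
   [ 0.451  -0.3517] depthpt [ 0.451  -0.3542 -0.0029]
   [ 0.3897 -0.3503] depthpt [ 0.3894 -0.3518  0.0009]
   [ 0.3928 -0.2092] depthpt [ 0.3925 -0.2101  0.0001]
[np.float64(0.13969344440454265), np.float64(0.06130163033864197), np.float64(0.14119038364142714), np.float64(0.060188231797942186)] [ 0.4216 -0.2808] [np.float64(-0.01374443271433523), np.float64(-0.021851199050702652)]
rseat
   [ 0.4263 -0.2296] depthpt [ 0.4262 -0.2299  0.0241]
   [ 0.4236 -0.333 ] depthpt [ 0.4235 -0.3335  0.0244]
[ 0.4249 -0.2813] -0.026077420421657616
```

```bash
cat >> h.py <<'E'
from scipy.spatial.transform import Rotation as Ro
def cur():
    o=get_obs(); q=o["eef_rot"]; return o,Ro.from_quat(np.r_[q[1:],q[0]])
def go(wps):
    """wps: (x,y,z,t) t=heading of tool x, tool down"""
    o,R=cur(); p=o["eef_pos"]
    for x,y,z,t in wps:
        ct,st=np.cos(t),np.sin(t)
        T=Ro.from_matrix(np.array([[ct,st,0],[st,-ct,0],[0,0,-1]]))
        print(np.round(R.inv().apply(np.array([x,y,z])-p)*1000,1).tolist(),np.round((R.inv()*T).as_rotvec(),4).tolist())
def st(x,y,o=(.529,.137),yaw=-.17):
    c,s=np.cos(yaw),np.sin(yaw); return o[0]+c*x-s*y,o[1]+s*x+c*y
E
python3 - <<'E'
import bench
print([n for n in dir(bench) if not n.startswith('_')]); print(getattr(bench,'tip_extent',None))
from h import *
# side-camera check
c=get_calibration("side")
np.set_printoptions(precision=1,suppress=True)
def S(x,y,z): return [*st(x,y),z]
P=[S(0,125,.034),S(0,0,.055),S(0,51,.058),S(0,-51,.058),S(85,-108.5,.097)]
def L(x,y,z,o,yaw): return [*st(x,y,o,yaw),z]
P+=[L(0,0,.051,(.5165,-.3077),-.135)]
P+=[L(a/1000,b/1000,.006,(.4225,-.281),-.02) for a in(-31,31) for b in (-70,70)]
# station st uses metres
def S(x,y,z): return [*st(x/1000,y/1000),z]
P[:5]=[S(0,125,.034),S(0,0,.055),S(0,51,.058),S(0,-51,.058),S(85,-108.5,.097)]
for n in("side","top"):
    p=cv2.imread(f"pics/{n}0.png"); f=3
    q=proj(get_calibration(n),P); b=cv2.resize(p,None,fx=f,fy=f,interpolation=cv2.INTER_CUBIC)
    for u,v in q: cv2.drawMarker(b,(int((u+.5)*f),int((v+.5)*f)),(255,0,255),cv2.MARKER_CROSS,9,1)
    b=b[390:930,630:1050] if n=="side" else b[400:860,330:1250]
    b=cv2.resize(b,None,fx=min(800/b.shape[1],590/b.shape[0],1.6),fy=min(800/b.shape[1],590/b.shape[0],1.6)); cv2.imwrite(f"pics/{n}chk.png",b)
E
```

```text
['MotionError', 'camera', 'get_calibration', 'get_obs', 'hand_in', 'tip_extent']
0.014
```

View pics/sidechk.png

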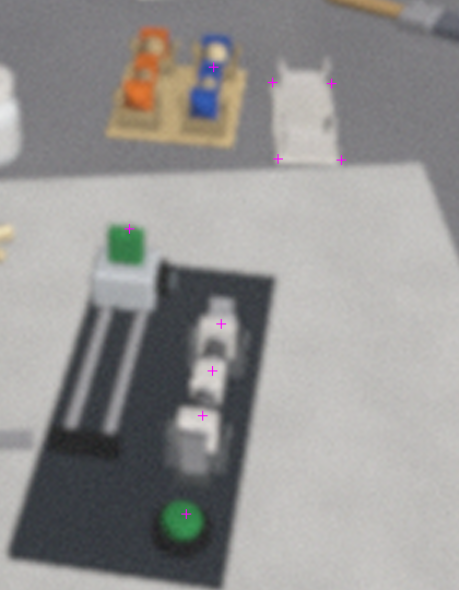

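View pics/topchk.png

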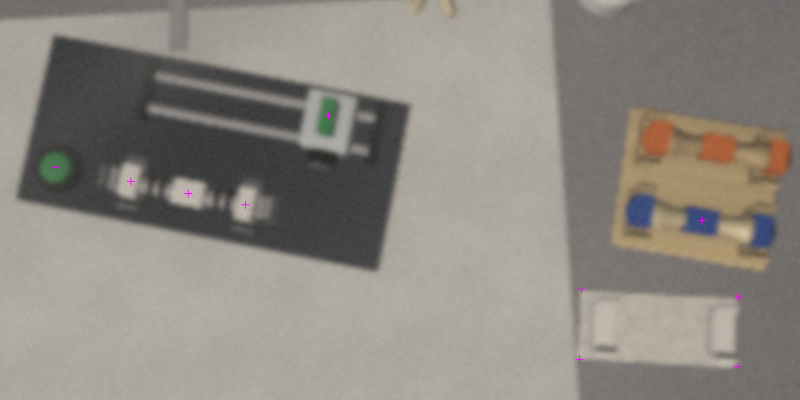

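Run:
```python
from h import *
go([(.4,-.15,.22,.9),(.5295,.1365,.14,1.401),(.5295,.1365,.039,1.401)])
```

```text
[307.0, -277.6, 25.0] [-0.0014, -0.0007, -0.4903]
[539.9, -488.6, 105.4] [-0.0013, -0.001, -0.9913]
[539.9, -488.5, 206.4] [-0.0013, -0.001, -0.9913]
```

```bash
python3 -m jog '[[[35,-30,3],[0,0,-0.05],0.5],[[70,-62,6],[0,0,-0.12],0.5],[[100,-90,9],[0,0,-0.22],0.5],[[130,-118,12],[0,0,-0.3],0.5],[[160,-146,15],[0,0,-0.36],0.5],[[190,-172,18],[0,0,-0.42],0.5],[[220,-199,20],[0,0,-0.5],0.5],[[250,-226,22],[0,0,-0.55],0.5],[[280,-253,25],[0,0,-0.6],0.5],[[310,-280,30],[0,0,-0.66],0.5],[[340,-308,36],[0,0,-0.72],0.5],[[370,-335,44],[0,0,-0.78],0.5],[[400,-362,52],[0,0,-0.84],0.5],[[430,-389,62],[0,0,-0.9],0.5],[[460,-416,72],[0,0,-0.95],0.5],[[490,-443,84],[0,0,-0.991],0.5],[[520,-470,96],[0,0,-0.991],0.5],[[539.9,-488.6,105.4],[-0.0013,-0.001,-0.9913],0.5],[[539.9,-488.6,105.4],[-0.0013,-0.001,-0.9913],0.5],[[539.9,-488.6,105.4],[-0.0013,-0.001,-0.9913],0.5]]'
python3 - <<'E'
from h import *
o,R=cur(); print(o["q"]);go([(.5295,.1365,.08,1.401),(.5295,.1365,.039,1.401)])
for n,s in(("top",np.s_[140:245,110:275]),("side",np.s_[195:330,200:310])):
    p,d=camera(n); cv2.imwrite(f"pics/{n}1.png",cv2.resize(p[s][:,:,::-1],None,fx=4.4,fy=4.4,interpolation=cv2.INTER_CUBIC))
E
```

```text
time_s: 1.77
eef_pos: [0.5287, 0.1379, 0.1385]
eef_rot: [-0.001, 0.763, 0.646, -0.001]
wrist_force: [-1.3, 0.5, 0.3]
opening: 0.502
[ 3.79668720e-02  2.41036474e-01  1.76739165e+00 -9.65032689e-05
  1.13594435e+00  2.04516992e-01]
[-1.2, 1.2, 58.5] [-0.0027, 0.0007, 0.0033]
[-1.2, 1.3, 99.5] [-0.0027, 0.0007, 0.0033]
```

View pics/top1.png

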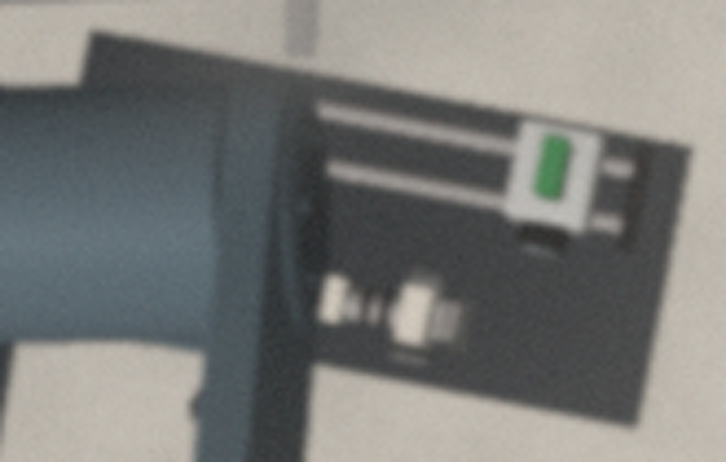

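View pics/side1.png

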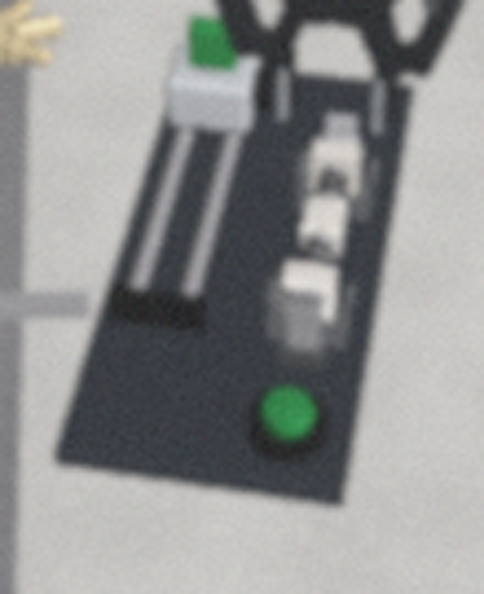

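```bash
python3 -m jog '[[[-1.2,1.2,25],[-0.0027,0.0007,0.0033],0.5],[[-1.2,1.2,50],[-0.0027,0.0007,0.0033],0.5],[[-1.2,1.2,75],[-0.0027,0.0007,0.0033],0.5],[[-1.2,1.2,90],[-0.0027,0.0007,0.0033],0.5],[[-1.2,1.2,98],[-0.0027,0.0007,0.0033],0.5],[[-1.2,1.2,99.5],[-0.0027,0.0007,0.0033],0.5],[[-1.2,1.2,99.5],[-0.0027,0.0007,0.0033],0.5]]'
python3 -m jog '[[[0,0,0],[0,0,0],0.3],[[0,0,0],[0,0,0],0.2],[[0,0,0],[0,0,0],0],[[0,0,0],[0,0,0],0],[[0,0,0],[0,0,0],0],[[0,0,0],[0,0,0],0]]'
python3 - <<'E'
from h import *
o,R=cur(); print(o["eef_pos"],o["wrist_force"],o["torque"],o["opening"])
E
```

```text
time_s: 2.45
eef_pos: [0.5302, 0.1339, 0.0407]
eef_rot: [0.001, 0.766, 0.643, 0.001]
wrist_force: [0.0, -0.3, 0.2]
opening: 0.5
time_s: 2.95
eef_pos: [0.5317, 0.1336, 0.0425]
eef_rot: [0.002, 0.766, 0.643, 0.002]
wrist_force: [-0.2, -1.7, 6.5]
opening: 0.244
[0.531748   0.13363109 0.0425457 ] [-0.17278024 -1.65783267  6.45181352] [-0.29818899  0.15866195 -0.00063817] 0.2436003918705181
```

Run:
```python
from h import *
for i in range(4):
    o,R=cur(); print(o["time_s"],o["eef_pos"],o["wrist_force"],o["opening"],R.as_matrix()[:,2],np.arctan2(R.as_matrix()[1,0],R.as_matrix()[0,0])); p,d=camera("side")
s=np.s_[195:330,200:310]
cv2.imwrite(f"pics/s2.png",cv2.resize(p[s][:,:,::-1],None,fx=4.4,fy=4.4,interpolation=cv2.INTER_CUBIC))
```

```text
2.95 [0.531748   0.13363109 0.0425457 ] [-0.17278024 -1.65783267  6.45181352] 0.2436003918705181 [ 5.49442368e-03 -6.92085822e-04 -9.99984666e-01] 1.3969723573149113
3.0 [0.53175673 0.13365425 0.04255079] [-1.22747611 -2.11592918  6.59857073] 0.24593410346697545 [ 5.51103057e-03 -6.52710694e-04 -9.99984601e-01] 1.396961167536657
3.05 [0.53176613 0.13363547 0.04255335] [-0.1252096  -2.57369554  6.46892091] 0.24589800304234963 [ 5.54077298e-03 -6.70292180e-04 -9.99984425e-01] 1.3969365024415425
3.1 [0.53177137 0.1336388  0.04257561] [-0.9187297  -2.46276974  6.75193171] 0.24683535236932597 [ 5.55094569e-03 -6.65289073e-04 -9.99984372e-01] 1.3969486137093732
```

View pics/s2.png

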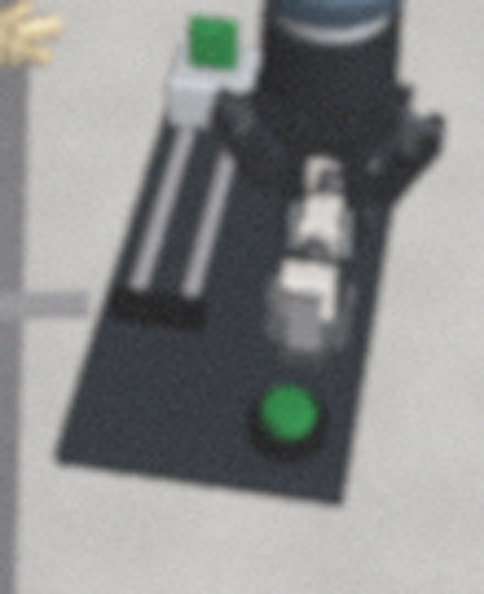

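```bash
python3 -m jog '[[[0,0,-4],[0,0,0],0],[[0,0,-8],[0,0,0],0],[[0,0,-12],[0,0,0],0],[[0,0,-16],[0,0,0],0],[[0,0,-22],[0,0,0],0],[[0,0,-30],[0,0,0],0],[[0,0,-42],[0,0,0],0],[[0,0,-58],[0,0,0],0],[[0,0,-75],[0,0,0],0],[[0,0,-90],[0,0,0],0],[[0,0,-100],[0,0,0],0],[[0,0,-100],[0,0,0],0]]'
python3 - <<'E'
from h import *
p,d=camera("side")
o,R=cur(); print(o["time_s"],o["eef_pos"],o["wrist_force"],o["torque"],o["opening"],R.as_matrix()[:,2],np.arctan2(R.as_matrix()[1,0],R.as_matrix()[0,0]))
s=np.s_[150:330,180:310]
cv2.imwrite(f"pics/s3.png",cv2.resize(p[s][:,:,::-1],None,fx=3.2,fy=3.2,interpolation=cv2.INTER_CUBIC))
E
```

```text
time_s: 4.15
eef_pos: [0.5331, 0.1339, 0.146]
eef_rot: [0.004, 0.766, 0.643, 0.004]
wrist_force: [0.8, 1.1, -1.9]
opening: 0.249
4.2 [0.53225232 0.13380761 0.1443224 ] [-0.485482   -0.0874166  -2.02880825] [ 0.0090763   0.04270722 -0.06300522] 0.24411695142543205 [ 8.90332395e-03 -5.61292799e-04 -9.99960207e-01] 1.397079344454917
```

View pics/s3.png

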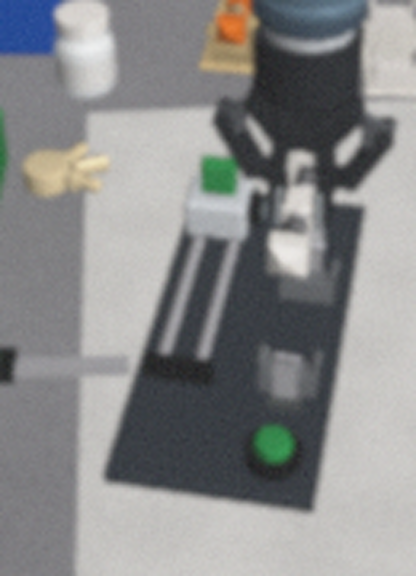

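Run:
```python
import cv2
p=cv2.imread("pics/side0.png")
cv2.imwrite("pics/a.png",cv2.resize(p[132:186,238:322],None,fx=9,fy=9,interpolation=cv2.INTER_CUBIC))
cv2.imwrite("pics/b.png",cv2.resize(p[215:305,235:305],None,fx=6.5,fy=6.5,interpolation=cv2.INTER_CUBIC))
```

```text
(no output)
```

View pics/a.png

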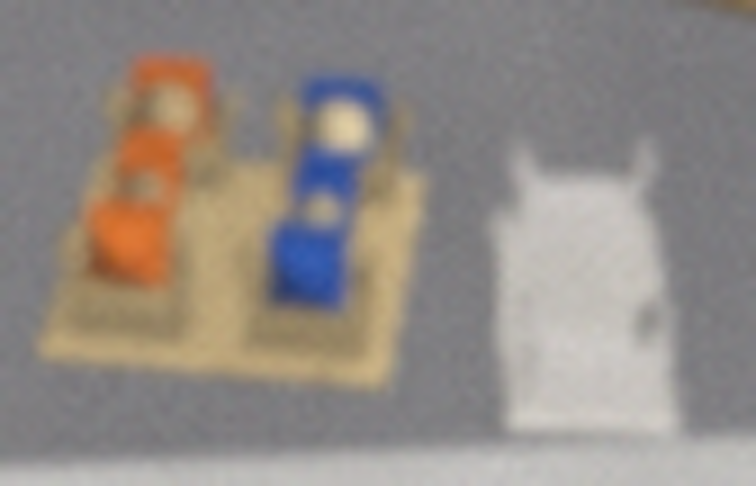

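View pics/b.png

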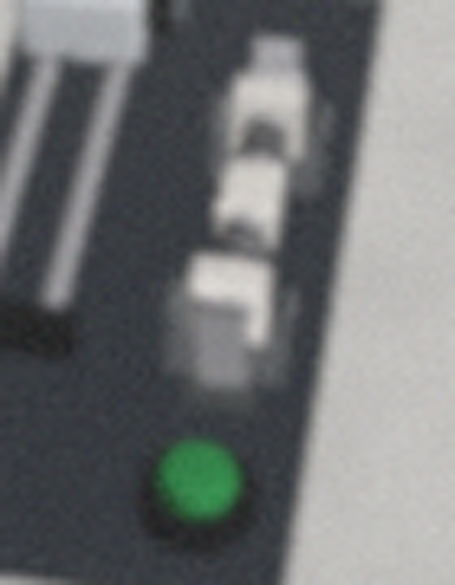

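Run:
```python
from h import *
np.set_printoptions(precision=4,suppress=True)
c=get_calibration("side")
a=lambda u,v:(238+(u+.5)/9-.5,132+(v+.5)/9-.5); b=lambda u,v:(235+(u+.5)/6.5-.5,215+(v+.5)/6.5-.5)
for n,pt,z in(("button",b(201,480),.034),("collar",b(254,182),.055),("cap+ topedge mid",b(231,262),.058),("cap- mid",b(270,100),.058),("rest near L bottom",a(508,430),.003),("rest near R bottom",a(678,433),.003),("restfar cheek mid",a(584,150),.046),("restL edge far",a(495,218),.006),("rest R far",a(660,230),.006),("bluecol",a(328,175),.051),("bluecap near topmid",a(313,232),.054),("blue far cap",a(345,85),.054),("rack corners",a(40,355),.003),("",a(385,385),.003)):
    print(n,up(c,[pt],z)[0])
```

```text
button [0.5519 0.2665 0.034 ]
collar [0.5305 0.1365 0.055 ]
cap+ topedge mid [0.5402 0.1825 0.058 ]
cap- mid [0.5232 0.0928 0.058 ]
rest near L bottom [ 0.4556 -0.2092  0.003 ]
rest near R bottom [ 0.3955 -0.2079  0.003 ]
restfar cheek mid [ 0.4224 -0.3285  0.046 ]
restL edge far [ 0.4525 -0.3441  0.006 ]
rest R far [ 0.3904 -0.3362  0.006 ]
bluecol [ 0.5185 -0.3022  0.051 ]
bluecap near topmid [ 0.525  -0.2589  0.054 ]
blue far cap [ 0.5106 -0.3615  0.054 ]
rack corners [ 0.6234 -0.2547  0.003 ]
 [ 0.4983 -0.2367  0.003 ]
```

Run:
```python
from h import *
go([(.53,.1,.175,1.40),(.4245,-.284,.13,1.549)])
```

```text
[-33.7, 3.9, -30.7] [0.0089, -0.001, -0.0029]
[-430.2, -34.0, 13.6] [0.0089, -0.0003, -0.1519]
```

```bash
python3 -m jog '[[[-10,1,-15],[0.004,0,0],0],[[-34,4,-31],[0.009,-0.001,-0.003],0],[[-70,0,-31],[0.009,-0.001,-0.02],0],[[-105,-3,-31],[0.009,-0.001,-0.035],0],[[-140,-6,-31],[0.009,-0.001,-0.05],0],[[-175,-10,-31],[0.009,-0.001,-0.065],0],[[-210,-13,-31],[0.009,-0.001,-0.08],0],[[-245,-16,-31],[0.009,0,-0.09],0],[[-280,-20,-30],[0.009,0,-0.105],0],[[-315,-23,-24],[0.009,0,-0.12],0],[[-350,-26,-16],[0.009,0,-0.135],0],[[-385,-30,-6],[0.009,0,-0.145],0],[[-412,-33,6],[0.009,0,-0.152],0],[[-425,-34,13],[0.009,0,-0.152],0],[[-430.2,-34,13.6],[0.0089,0,-0.152],0],[[-430.2,-34,13.6],[0.0089,0,-0.152],0],[[-430.2,-34,13.6],[0.0089,0,-0.152],0]]'
cat > look.py <<'E'
import sys
from h import *
tag=sys.argv[1]
for a in sys.argv[2:]:
    n,r0,r1,c0,c1=a.split(","); r0,r1,c0,c1=map(int,(r0,r1,c0,c1)); p,d=camera(n); np.save(f"pics/{n}{tag}.npy",d); cv2.imwrite(f"pics/{n}{tag}full.png",p[:,:,::-1])
    f=min(800/(c1-c0),600/(r1-r0)); f=int(f*2)/2
    cv2.imwrite(f"pics/{n}{tag}.png",cv2.resize(p[r0:r1,c0:c1,::-1],None,fx=f,fy=f,interpolation=cv2.INTER_CUBIC)); print(n,"scale",f)
o,R=cur(); m=R.as_matrix(); print(o["time_s"],o["eef_pos"].round(4),o["wrist_force"].round(1),o["torque"].round(2),round(float(o["opening"]),3),m[:,2].round(4),"t",np.arctan2(m[1,0],m[0,0]).round(4))
E
python3 look.py 4 top,200,300,310,430 side,90,200,200,330
```

```text
time_s: 5.62
eef_pos: [0.4248, -0.283, 0.1299]
eef_rot: [-0.001, 0.715, 0.699, 0.0]
wrist_force: [-0.0, 0.1, -2.1]
opening: 0.242
top scale 6.0
side scale 5.0
5.7167 [ 0.4252 -0.2828  0.1304] [ 0.2 -0.2 -1.5] [0.02 0.03 0.03] 0.244 [ 6.e-04  4.e-04 -1.e+00] t 1.5506
```

View pics/top4.png

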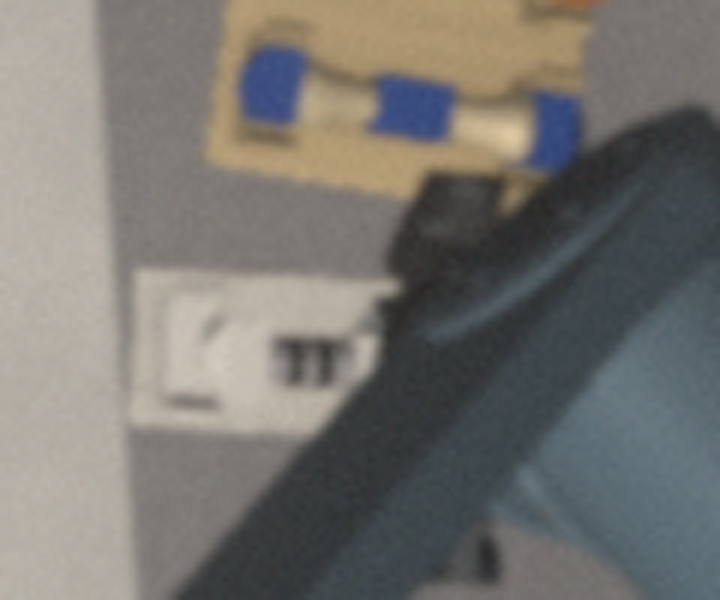

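View pics/side4.png

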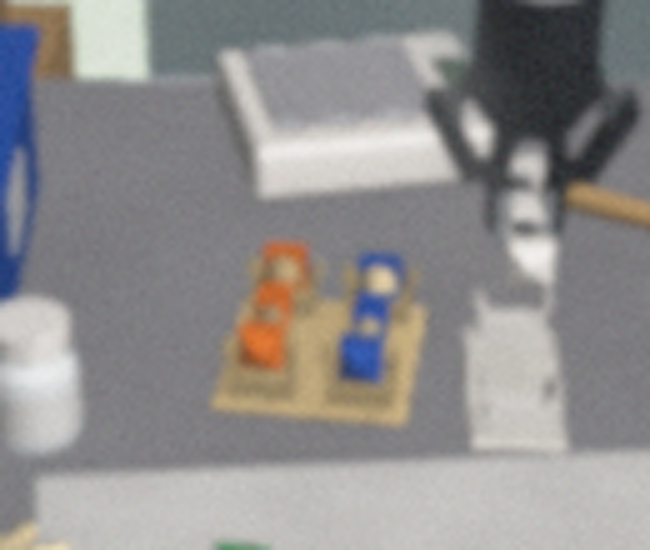

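```bash
python3 -c "
from h import *
go([(.4242,-.2835,.07,1.549)])"
```

```text
[-0.7, -1.0, 60.4] [0.0006, -0.0004, 0.0016]
```

```bash
python3 -m jog '[[[-0.7,-1,20],[0,0,0.0016],0],[[-0.7,-1,40],[0,0,0.0016],0],[[-0.7,-1,54],[0,0,0.0016],0],[[-0.7,-1,60],[0,0,0.0016],0],[[-0.7,-1,60.4],[0,0,0.0016],0],[[-0.7,-1,60.4],[0,0,0.0016],0],[[-0.7,-1,60.4],[0,0,0.0016],0]]'; python3 look.py 5 top,225,300,320,420 side,110,190,270,350
```

```text
time_s: 6.3
eef_pos: [0.4251, -0.2837, 0.0712]
eef_rot: [0.001, 0.715, 0.7, 0.0]
wrist_force: [0.1, -0.5, -1.6]
opening: 0.249
top scale 8.0
side scale 7.5
6.4 [ 0.425  -0.284   0.0712] [ 0.3 -0.4 -1.5] [-0.03  0.01  0.05] 0.243 [ 0.0021 -0.0012 -1.    ] t 1.5493
```

View pics/top5.png

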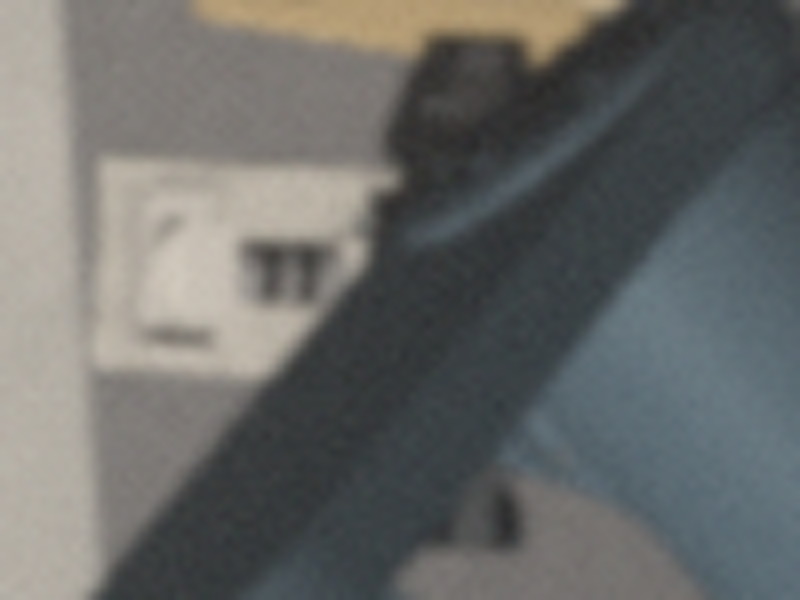

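View pics/side5.png

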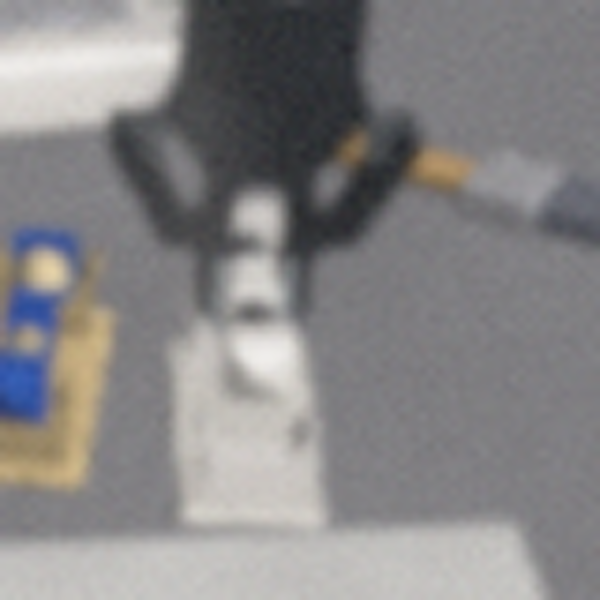

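Run:
```python
from h import *
np.set_printoptions(precision=4,suppress=True)
s=get_calibration("side");t=get_calibration("top")
S=lambda u,v:(270+(u+.5)/7.5-.5,110+(v+.5)/7.5-.5);T=lambda u,v:(320+(u+.5)/8-.5,225+(v+.5)/8-.5)
for n,c,p,z in(("side cap top mid",s,S(264,328),.0867),("restnear L",s,S(183,525),.003),("R",s,S(327,525),.003),
 ("top rod mid",t,T(286,272),.077),("cap mid",t,T(185,260),.0867),("capL",t,T(143,265),.073),("plate",t,T(97,157),.006),("plate",t,T(92,372),.006)):
    print(n,up(c,[p],z)[0])
d=np.load("pics/top5.npy")
# height profile across cap at crop col 185 -> px 343
for col in (342,345,348):
    print(col,[(r,*(unp(t,col,r,d[r,col])*1000).round(0)) for r in range(244,274,2)] if 0 else [ (unp(t,col,r,d[r,col])[[0,2]]*1000).round(0).tolist() for r in range(244,274)])
```

```text
side cap top mid [ 0.4253 -0.232   0.0867]
restnear L [ 0.4558 -0.2079  0.003 ]
R [ 0.3946 -0.2085  0.003 ]
top rod mid [ 0.4243 -0.2503  0.077 ]
cap mid [ 0.4271 -0.2211  0.0867]
capL [ 0.425  -0.2121  0.073 ]
plate [ 0.4538 -0.2099  0.006 ]
plate [ 0.3917 -0.2089  0.006 ]
342 [[455.0, -2.0], [453.0, 2.0], [450.0, 3.0], [448.0, 41.0], [446.0, 42.0], [444.0, 34.0], [441.0, 33.0], [439.0, 24.0], [438.0, 76.0], [436.0, 82.0], [434.0, 86.0], [431.0, 84.0], [429.0, 81.0], [427.0, 82.0], [425.0, 86.0], [423.0, 82.0], [421.0, 84.0], [419.0, 85.0], [416.0, 83.0], [414.0, 82.0], [412.0, 83.0], [407.0, 23.0], [405.0, 32.0], [403.0, 38.0], [401.0, 41.0], [399.0, 41.0], [395.0, 1.0], [392.0, 3.0], [390.0, 1.0], [388.0, 4.0]]
345 [[455.0, -1.0], [453.0, 6.0], [450.0, 7.0], [448.0, 42.0], [446.0, 40.0], [444.0, 41.0], [442.0, 34.0], [439.0, 25.0], [438.0, 88.0], [436.0, 84.0], [434.0, 84.0], [432.0, 87.0], [429.0, 86.0], [427.0, 87.0], [425.0, 87.0], [423.0, 88.0], [421.0, 85.0], [419.0, 84.0], [417.0, 84.0], [414.0, 84.0], [412.0, 86.0], [407.0, 25.0], [406.0, 34.0], [403.0, 36.0], [401.0, 41.0], [399.0, 43.0], [395.0, 7.0], [393.0, 5.0], [390.0, -6.0], [388.0, -1.0]]
348 [[455.0, -5.0], [453.0, 1.0], [451.0, 3.0], [448.0, 9.0], [446.0, 5.0], [444.0, 5.0], [441.0, 3.0], [439.0, 7.0], [438.0, 85.0], [436.0, 81.0], [434.0, 87.0], [432.0, 82.0], [430.0, 87.0], [427.0, 84.0], [425.0, 86.0], [423.0, 85.0], [421.0, 85.0], [419.0, 87.0], [417.0, 87.0], [415.0, 86.0], [412.0, 84.0], [410.0, 86.0], [404.0, 2.0], [402.0, 4.0], [400.0, 6.0], [398.0, 6.0], [395.0, 3.0], [393.0, 6.0], [390.0, 1.0], [388.0, -2.0]]
```

Run:
```python
from h import *
t=get_calibration("top")
d=np.load("pics/top5.npy")
for r in (255,257,259): print(r,[ (unp(t,c,r,d[r,c])[[1,2]]*1000).round(0).tolist() for c in range(330,356)])
d=np.load("pics/top0d.npy")
for r in (250,265): print(r,[ (unp(t,c,r,d[r,c])[[1,2]]*1000).round(0).tolist() for c in list(range(330,337))+list(range(388,398))])
for c in (341,344,385,388): print(c,[ (unp(t,c,r,d[r,c])[[0,2]]*1000).round(0).tolist() for r in range(242,276)])
```

```text
255 [[-208.0, -3.0], [-210.0, -3.0], [-211.0, 3.0], [-213.0, 7.0], [-216.0, 3.0], [-218.0, 4.0], [-220.0, 6.0], [-221.0, 16.0], [-222.0, 21.0], [-216.0, 68.0], [-217.0, 80.0], [-219.0, 80.0], [-220.0, 84.0], [-222.0, 86.0], [-225.0, 83.0], [-226.0, 87.0], [-228.0, 88.0], [-231.0, 84.0], [-233.0, 82.0], [-235.0, 84.0], [-239.0, 74.0], [-241.0, 75.0], [-243.0, 77.0], [-246.0, 75.0], [-248.0, 75.0], [-250.0, 74.0]]
257 [[-207.0, -2.0], [-210.0, -3.0], [-212.0, 0.0], [-213.0, 9.0], [-216.0, 6.0], [-218.0, 7.0], [-220.0, 5.0], [-221.0, 16.0], [-222.0, 23.0], [-215.0, 74.0], [-217.0, 78.0], [-218.0, 83.0], [-220.0, 82.0], [-221.0, 88.0], [-225.0, 82.0], [-226.0, 87.0], [-229.0, 83.0], [-230.0, 86.0], [-233.0, 84.0], [-235.0, 87.0], [-239.0, 78.0], [-240.0, 80.0], [-242.0, 82.0], [-245.0, 80.0], [-248.0, 77.0], [-250.0, 77.0]]
259 [[-207.0, 1.0], [-210.0, -5.0], [-211.0, 4.0], [-213.0, 7.0], [-216.0, 6.0], [-218.0, 7.0], [-220.0, 6.0], [-221.0, 17.0], [-222.0, 24.0], [-215.0, 77.0], [-217.0, 76.0], [-219.0, 79.0], [-220.0, 82.0], [-222.0, 85.0], [-224.0, 88.0], [-226.0, 88.0], [-228.0, 88.0
[... 2026 characters left out ...]
14.0, 22.0], [412.0, 27.0], [410.0, 24.0], [408.0, 24.0], [405.0, 25.0], [403.0, 31.0], [401.0, 37.0], [400.0, 43.0], [397.0, 42.0], [393.0, 3.0], [390.0, 3.0], [388.0, -2.0], [386.0, -3.0]]
388 [[462.0, 2.0], [460.0, -6.0], [458.0, -3.0], [455.0, -0.0], [453.0, -2.0], [451.0, 7.0], [448.0, 3.0], [446.0, 3.0], [444.0, 44.0], [442.0, 42.0], [440.0, 37.0], [437.0, 27.0], [435.0, 25.0], [433.0, 22.0], [430.0, 22.0], [428.0, 21.0], [426.0, 25.0], [424.0, 23.0], [421.0, 22.0], [419.0, 22.0], [417.0, 24.0], [415.0, 27.0], [412.0, 26.0], [410.0, 28.0], [408.0, 26.0], [405.0, 23.0], [403.0, 29.0], [401.0, 33.0], [399.0, 39.0], [398.0, 44.0], [395.0, 41.0], [391.0, 6.0], [388.0, -2.0], [386.0, -1.0]]
```

```bash
python3 -c "
from h import *
go([(.4234,-.284,.0405,1.546),(.4234,-.284,.0385,1.546)])"
```

```text
[-0.0, -1.6, 30.7] [0.0021, 0.0012, 0.0033]
[-0.0, -1.7, 32.7] [0.0021, 0.0012, 0.0033]
```

```bash
python3 -m jog '[[[0,-1.6,4],[0.002,0.001,0.0033],0],[[0,-1.6,10],[0.002,0.001,0.0033],0],[[0,-1.6,17],[0.002,0.001,0.0033],0],[[0,-1.6,23],[0.002,0.001,0.0033],0],[[0,-1.6,27],[0.002,0.001,0.0033],0],[[0,-1.6,29.5],[0.002,0.001,0.0033],0],[[0,-1.6,31],[0.002,0.001,0.0033],0],[[0,-1.6,31],[0.002,0.001,0.0033],0],[[0,-1.6,31],[0.002,0.001,0.0033],0]]'; python3 look.py 6 top,225,300,320,420 side,110,190,270,350
```

```text
time_s: 7.15
eef_pos: [0.4235, -0.284, 0.0402]
eef_rot: [0.0, 0.716, 0.698, -0.0]
wrist_force: [0.0, -0.0, -1.4]
opening: 0.246
top scale 8.0
side scale 7.5
7.25 [ 0.4236 -0.2842  0.0404] [-0.6 -0.7 -2.1] [0.04 0.05 0.08] 0.246 [ 5.e-04 -6.e-04 -1.e+00] t 1.546
```

View pics/side6.png

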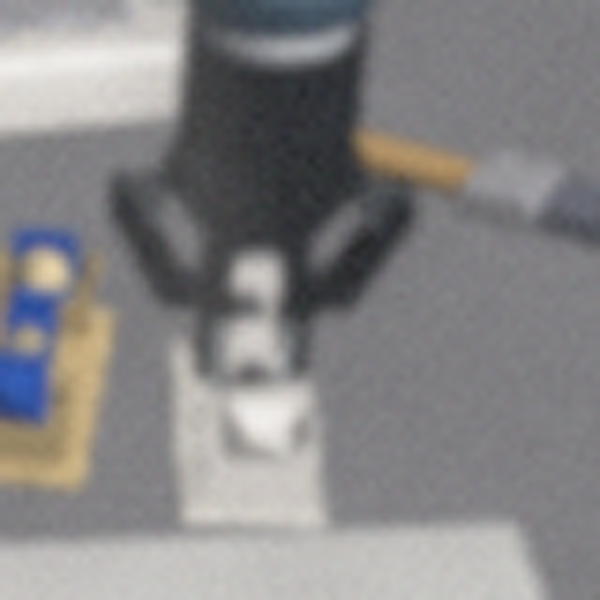

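```bash
python3 -m jog '[[[0,0,1],[0,0,0],0],[[0,0,2],[0,0,0],0],[[0,0,2.5],[0,0,0],0],[[0,0,2.5],[0,0,0],0]]'; python3 look.py 7
```

```text
time_s: 7.58
eef_pos: [0.4239, -0.2844, 0.0386]
eef_rot: [0.001, 0.716, 0.698, -0.0]
wrist_force: [-1.3, 1.4, 4.2]
opening: 0.248
7.5833 [ 0.4239 -0.2844  0.0386] [-1.3  1.4  4.2] [ 0.28  0.16 -0.01] 0.248 [ 8.e-04 -1.e-03 -1.e+00] t 1.546
```

```bash
python3 -m jog '[[[0,0,0],[0,0,0],0.27],[[0,0,0],[0,0,0],0.3],[[0,0,0],[0,0,0],0.35],[[0,0,0],[0,0,0],0.45],[[0,0,0],[0,0,0],0.5],[[0,0,0],[0,0,0],0.5],[[0,0,-10],[0,0,0],0.5],[[0,0,-30],[0,0,0],0.5],[[0,0,-55],[0,0,0],0.5],[[0,0,-80],[0,0,0],0.5],[[0,0,-95],[0,0,0],0.5],[[0,0,-100],[0,0,0],0.5]]'; python3 look.py 8 top,225,300,320,420 side,110,190,250,330
```

```text
time_s: 8.58
eef_pos: [0.4252, -0.2857, 0.1423]
eef_rot: [0.003, 0.716, 0.698, -0.0]
wrist_force: [-0.4, -0.3, 0.8]
opening: 0.499
top scale 8.0
side scale 7.5
8.6833 [ 0.4244 -0.2849  0.14  ] [ 0.2  0.9 -0.5] [-0.01  0.03 -0.01] 0.505 [ 0.0027 -0.0031 -1.    ] t 1.5461
```

View pics/side8.png

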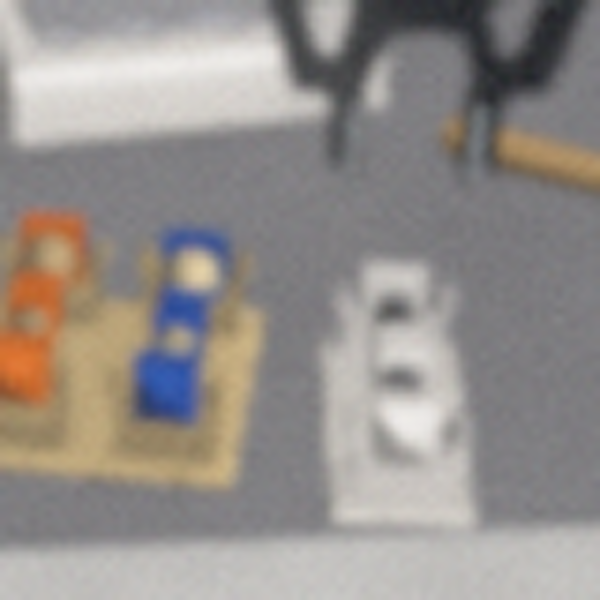

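Run:
```python
from h import *
c=get_calibration("side"); t=get_calibration("top"); d=np.load("pics/top8.npy")
for col in (342,345): print(col,[ (unp(t,col,r,d[r,col])[[0,2]]*1000).round(0).tolist() for r in range(246,274)])
d=np.load("pics/top0d.npy")  # rack / blue
np.set_printoptions(precision=4,suppress=True)
for col in (355,358,402,404): print(col,[ (unp(t,col,r,d[r,col])[[0,2]]*1000).round(0).tolist() for r in range(202,234)])
```

```text
342 [[450.0, 2.0], [448.0, 40.0], [446.0, 42.0], [444.0, 39.0], [441.0, 34.0], [439.0, 27.0], [437.0, 54.0], [435.0, 54.0], [433.0, 53.0], [431.0, 53.0], [428.0, 54.0], [426.0, 53.0], [424.0, 53.0], [422.0, 53.0], [420.0, 56.0], [417.0, 54.0], [415.0, 52.0], [413.0, 54.0], [411.0, 54.0], [407.0, 25.0], [405.0, 36.0], [403.0, 40.0], [401.0, 38.0], [399.0, 43.0], [395.0, 6.0], [392.0, 3.0], [390.0, 0.0], [388.0, -1.0]]
345 [[450.0, 2.0], [448.0, 41.0], [446.0, 40.0], [444.0, 35.0], [442.0, 34.0], [439.0, 24.0], [437.0, 26.0], [435.0, 54.0], [433.0, 55.0], [431.0, 54.0], [429.0, 53.0], [426.0, 51.0], [424.0, 52.0], [422.0, 53.0], [420.0, 52.0], [418.0, 55.0], [415.0, 53.0], [413.0, 51.0], [411.0, 51.0], [408.0, 28.0], [406.0, 33.0], [403.0, 35.0], [402.0, 43.0], [399.0, 43.0], [395.0, 6.0], [393.0, 4.0], [390.0, -4.0], [388.0, -3.0]]
355 [[555.0, 1.0], [549.0, 38.0], [547.0, 39.0], [545.0, 31.0], [543.0, 32.0], [539.0, 51.0], [536.0, 54.0], [534.0, 57.0], [532.0, 49.0], [530.0, 54.0], [527.0, 53.0], [525.0, 54.0], [523.0, 52.0], [521.0, 53.0], [518.0, 55.0], [516.0, 57.0], [514.0, 51.0]
[... 959 characters left out ...]
14.0, 53.0], [512.0, 51.0], [510.0, 54.0], [508.0, 50.0], [505.0, 52.0], [503.0, 54.0], [501.0, 52.0], [499.0, 54.0], [496.0, 55.0], [495.0, 38.0], [493.0, 21.0], [490.0, 36.0], [488.0, 35.0], [486.0, 41.0], [483.0, 41.0]]
404 [[554.0, 42.0], [552.0, 39.0], [550.0, 39.0], [550.0, 6.0], [548.0, 1.0], [545.0, 3.0], [543.0, 2.0], [541.0, 4.0], [538.0, 3.0], [533.0, 41.0], [531.0, 40.0], [529.0, 41.0], [527.0, 33.0], [525.0, 24.0], [521.0, 50.0], [519.0, 52.0], [517.0, 53.0], [514.0, 54.0], [512.0, 53.0], [510.0, 55.0], [508.0, 52.0], [506.0, 50.0], [503.0, 53.0], [501.0, 54.0], [499.0, 53.0], [496.0, 56.0], [494.0, 47.0], [494.0, 4.0], [491.0, 29.0], [488.0, 33.0], [486.0, 45.0], [483.0, 38.0]]
```

```bash
python3 -c "
from h import *
go([(.5185,-.308,.13,1.435),(.5185,-.308,.037,1.435)])"
```

```text
[-20.7, 94.6, 10.3] [0.003, 0.0028, 0.1111]
[-20.4, 94.4, 103.3] [0.003, 0.0028, 0.1111]
```

```bash
python3 -m jog '[[[-6,28,3],[0,0,0.04],0.5],[[-13,60,6],[0,0,0.08],0.5],[[-20,90,9],[0.003,0.003,0.111],0.5],[[-20.7,94.6,10.3],[0.003,0.003,0.111],0.5],[[-20.7,94.6,10.3],[0.003,0.003,0.111],0.5],[[-20.7,94.6,10.3],[0.003,0.003,0.111],0.5]]'; python3 look.py 9 side,110,190,230,310; python3 -c "
from h import *
go([(.5185,-.308,.037,1.435)])"
```

```text
time_s: 9.18
eef_pos: [0.5172, -0.3069, 0.1281]
eef_rot: [-0.002, 0.753, 0.658, -0.0]
wrist_force: [0.2, 0.3, 0.3]
opening: 0.5
side scale 7.5
9.2333 [ 0.517  -0.307   0.1286] [-0.3  0.6 -0.8] [-0.01  0.01 -0.08] 0.497 [-0.0026  0.0022 -1.    ] t 1.4356
[-0.9, 1.9, 91.5] [-0.0029, -0.0018, 0.0006]
```

View pics/side9.png

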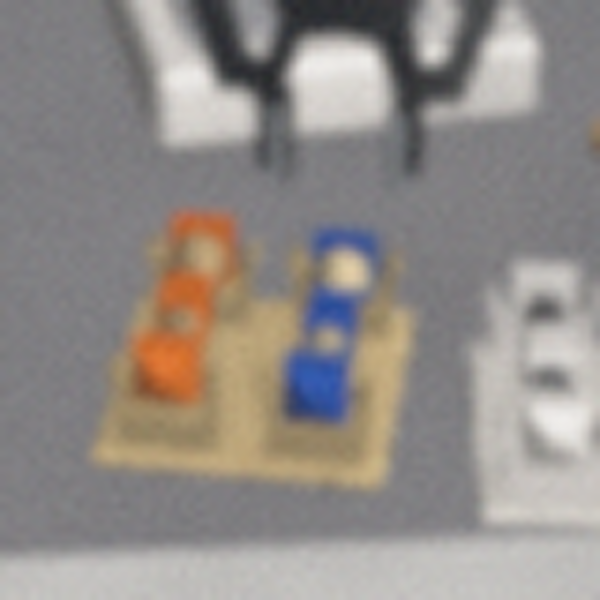

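```bash
python3 -m jog '[[[-0.9,1.9,25],[-0.003,-0.002,0],0.5],[[-0.9,1.9,50],[-0.003,-0.002,0],0.5],[[-0.9,1.9,72],[-0.003,-0.002,0],0.5],[[-0.9,1.9,85],[-0.003,-0.002,0],0.5],[[-0.9,1.9,91],[-0.003,-0.002,0],0.5],[[-0.9,1.9,91.5],[-0.003,-0.002,0],0.5],[[-0.9,1.9,91.5],[-0.003,-0.002,0],0.5],[[-0.9,1.9,91.5],[-0.003,-0.002,0],0.5]]'; python3 look.py 10 side,110,190,230,310
```

```text
time_s: 9.9
eef_pos: [0.5193, -0.3088, 0.0386]
eef_rot: [0.001, 0.753, 0.658, 0.0]
wrist_force: [-0.3, 0.5, 0.2]
opening: 0.499
side scale 7.5
9.95 [ 0.5194 -0.3088  0.0387] [-0.2 -0.4 -0.2] [-0.02  0.   -0.01] 0.5 [ 0.0022 -0.002  -1.    ] t 1.4356
```

View pics/side10.png

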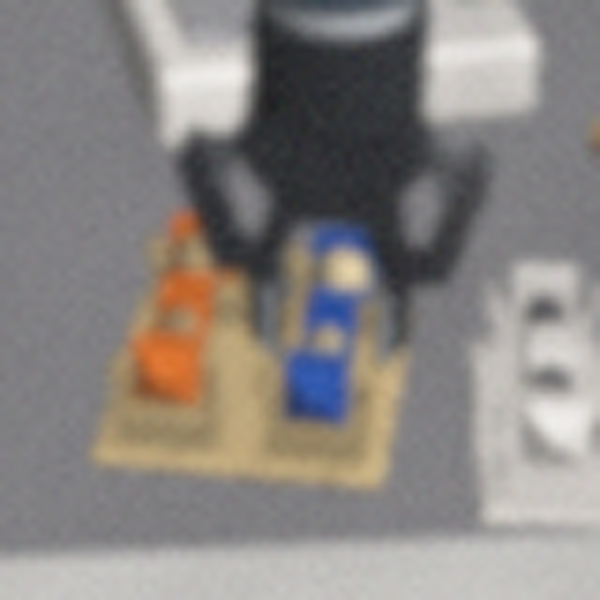

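Fingers straddle the blue collar (pads at u≈262 and 398, collar around 330). I'll close.

```bash
python3 -m jog '[[[0,0,0],[0,0,0],0.4],[[0,0,0],[0,0,0],0.3],[[0,0,0],[0,0,0],0.2],[[0,0,0],[0,0,0],0],[[0,0,0],[0,0,0],0],[[0,0,0],[0,0,0],0],[[0,0,0],[0,0,0],0]]'; python3 look.py 11
```

```text
time_s: 10.53
eef_pos: [0.5203, -0.3095, 0.0401]
eef_rot: [0.003, 0.753, 0.658, 0.0]
wrist_force: [0.2, 0.7, 6.6]
opening: 0.247
10.5333 [ 0.5203 -0.3095  0.0401] [0.2 0.7 6.6] [ 0.02  0.12 -0.06] 0.247 [ 0.0039 -0.0036 -1.    ] t 1.4356
```

```bash
python3 -c "
from h import *
go([(.5203,-.3095,.16,1.4356),(.532,.1347,.15,1.399),(.532,.1347,.095,1.399)])"
```

```text
[-0.4, 0.6, -119.9] [0.0044, 0.0031, 0.0]
[441.4, -47.7, -111.5] [0.0045, 0.003, 0.0366]
[441.6, -48.0, -56.5] [0.0045, 0.003, 0.0366]
```

```bash
python3 -m jog '[[[0,0,-6],[0,0,0],0],[[0,0,-18],[0,0,0],0],[[0,0,-40],[0,0,0],0],[[0,0,-70],[0,0,0],0],[[2,0,-100],[0.004,0.003,0],0],[[20,-2,-118],[0.004,0.003,0.002],0],[[55,-6,-120],[0.004,0.003,0.005],0],[[95,-10,-120],[0.004,0.003,0.008],0],[[135,-15,-120],[0.004,0.003,0.011],0],[[175,-19,-120],[0.004,0.003,0.015],0],[[215,-23,-120],[0.004,0.003,0.018],0],[[255,-28,-120],[0.004,0.003,0.021],0],[[295,-32,-120],[0.004,0.003,0.025],0],[[335,-36,-120],[0.004,0.003,0.028],0],[[370,-40,-118],[0.004,0.003,0.031],0],[[405,-44,-115],[0.004,0.003,0.034],0],[[430,-46.5,-112],[0.0045,0.003,0.0366],0],[[441.4,-47.7,-111.5],[0.0045,0.003,0.0366],0],[[441.4,-47.7,-111.5],[0.0045,0.003,0.0366],0],[[441.4,-47.7,-111.5],[0.0045,0.003,0.0366],0]]'; python3 look.py 12 side,150,310,200,310;  python3 -c "
from h import *
go([(.532,.1347,.09,1.399)])"
```

```text
time_s: 12.2
eef_pos: [0.532, 0.1347, 0.1505]
eef_rot: [0.0, 0.765, 0.644, -0.0]
wrist_force: [0.5, 0.5, -1.6]
opening: 0.245
side scale 3.5
12.25 [0.5322 0.1339 0.1504] [-0.3 -0.9  0.3] [ 0.02  0.02 -0.02] 0.246 [ 3.e-04 -6.e-04 -1.e+00] t 1.3992
[0.7, -0.3, 60.4] [0.0004, 0.0005, 0.0002]
```

View pics/side12.png

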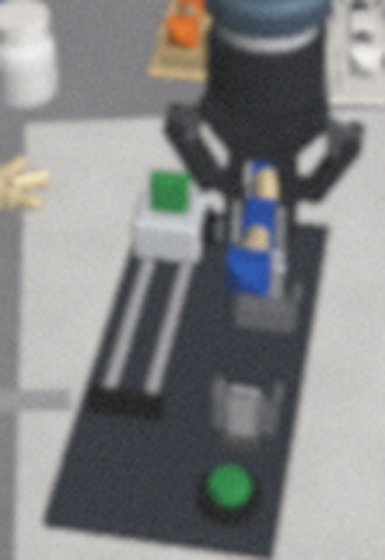

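```bash
python3 -m jog '[[[0.7,-0.3,20],[0,0,0],0],[[0.7,-0.3,40],[0,0,0],0],[[0.7,-0.3,54],[0,0,0],0],[[0.7,-0.3,60],[0,0,0],0],[[0.7,-0.3,60.4],[0,0,0],0],[[0.7,-0.3,60.4],[0,0,0],0],[[0.7,-0.3,60.4],[0,0,0],0]]'; python3 look.py 13 side,200,310,220,310 top,140,245,110,275;  python3 - <<'E'
from h import *
go([(.532,.1347,.09,1.399)])
t=get_calibration("top"); d=np.load("pics/top13.npy"); d0=np.load("pics/top0d.npy")
def prof(d,sy,sxs):
    out=[]
    for sx in sxs:
        out.append(0)
    return out
for D in(d,d0):
  for col in (201,203,205): print(col,[ (unp(t,col,r,D[r,col])[[0,2]]*1000).round(0).tolist() for r in range(198,225)])
for D in (d,d0): print([ (unp(t,c,211,D[211,c])[[1,2]]*1000).round(0).tolist() for c in range(185,222)])
E
```

```text
time_s: 12.83
eef_pos: [0.533, 0.1341, 0.0912]
eef_rot: [0.001, 0.765, 0.644, 0.001]
wrist_force: [-0.6, 1.0, 0.5]
opening: 0.244
side scale 5.0
top scale 4.5
12.9333 [0.533  0.1345 0.0913] [-0.2  0.3 -1.2] [ 0.04 -0.01  0.02] 0.244 [ 2.5e-03 -5.0e-04 -1.0e+00] t 1.3989
[0.1, -1.0, 1.3] [0.0025, 0.0001, -0.0001]
201 [[554.0, 14.0], [552.0, 11.0], [550.0, 8.0], [547.0, 13.0], [545.0, 11.0], [535.0, 103.0], [533.0, 104.0], [531.0, 105.0], [529.0, 101.0], [526.0, 104.0], [524.0, 107.0], [522.0, 104.0], [520.0, 104.0], [518.0, 104.0], [516.0, 107.0], [514.0, 105.0], [511.0, 106.0], [509.0, 106.0], [511.0, 30.0], [509.0, 28.0], [506.0, 36.0], [503.0, 46.0], [501.0, 45.0], [499.0, 40.0], [498.0, 11.0], [495.0, 11.0], [493.0, 11.0]]
203 [[555.0, 7.0], [552.0, 10.0], [549.0, 12.0], [545.0, 44.0], [542.0, 45.0], [535.0, 103.0], [533.0, 104.0], [531.0, 104.0], [529.0, 101.0], [527.0, 103.0], [524.0, 104.0], [522.0, 102.0], [520.0, 106.0], [518.0, 104.0], [516.0, 101.0], [514.0, 106.0], [511.0, 107.0], [509.0, 104.0], [508.0, 86.0], [509.0, 28.0], [506.0, 29.0], [503.0, 43.0], [501.0, 42.0], [4
[... 2077 characters left out ...]
, [72.0, 59.0], [70.0, 57.0], [68.0, 56.0], [65.0, 62.0], [63.0, 66.0], [65.0, 18.0], [62.0, 22.0], [60.0, 15.0], [59.0, 10.0], [56.0, 13.0], [54.0, 7.0], [51.0, 11.0]]
[[130.0, 54.0], [127.0, 55.0], [125.0, 54.0], [124.0, 46.0], [122.0, 45.0], [119.0, 49.0], [116.0, 50.0], [114.0, 53.0], [112.0, 51.0], [109.0, 51.0], [107.0, 50.0], [105.0, 50.0], [103.0, 50.0], [100.0, 51.0], [98.0, 53.0], [96.0, 50.0], [93.0, 57.0], [91.0, 56.0], [88.0, 56.0], [86.0, 61.0], [84.0, 52.0], [82.0, 57.0], [79.0, 56.0], [77.0, 55.0], [75.0, 58.0], [72.0, 58.0], [70.0, 57.0], [68.0, 59.0], [65.0, 62.0], [63.0, 63.0], [65.0, 18.0], [62.0, 18.0], [60.0, 17.0], [58.0, 11.0], [56.0, 12.0], [54.0, 10.0], [52.0, 8.0]]
```

View pics/side13.png

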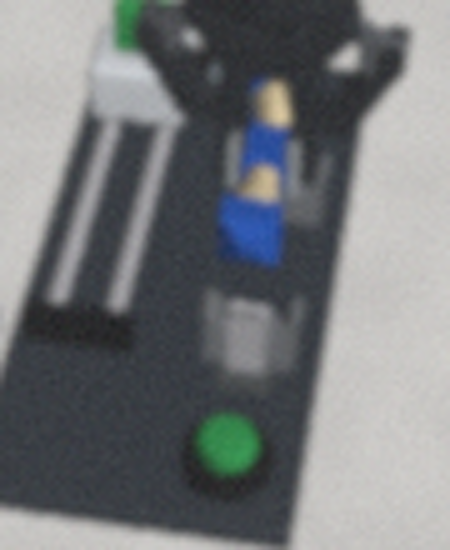

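View pics/top13.png

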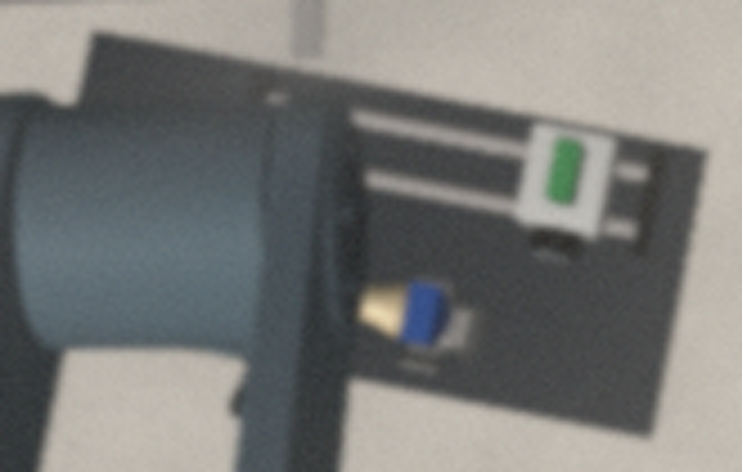

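```bash
python3 -m jog '[[[0.1,-1,8],[0.002,0,0],0],[[0.1,-1,16],[0.002,0,0],0],[[0.1,-1,22],[0.002,0,0],0],[[0.1,-1,24],[0.002,0,0],0],[[0.1,-1,24],[0.002,0,0],0]]'; python3 look.py 14; python3 -c "
from h import *
go([(.532,.1347,.044,1.399)])"
```

```text
time_s: 13.35
eef_pos: [0.5319, 0.1351, 0.0667]
eef_rot: [-0.0, 0.765, 0.644, 0.0]
wrist_force: [0.7, 2.5, -0.5]
opening: 0.242
13.35 [0.5319 0.1351 0.0667] [ 0.7  2.5 -0.5] [ 0.46  0.03 -0.07] 0.242 [-2.e-04  4.e-04 -1.e+00] t 1.399
[-0.4, 0.2, 22.7] [-0.0002, -0.0003, -0.0]
```

```bash
python3 -m jog '[[[0.4,0.2,3],[0,0,0],0],[[0.4,0.2,6],[0,0,0],0],[[0.4,0.2,9],[0,0,0],0],[[0.4,0.2,12],[0,0,0],0],[[0.4,0.2,12],[0,0,0],0]]'; python3 look.py 15 side,200,310,220,310
```

```text
time_s: 13.77
eef_pos: [0.5331, 0.1357, 0.0548]
eef_rot: [0.0, 0.765, 0.644, 0.001]
wrist_force: [3.5, 2.6, -1.1]
opening: 0.248
side scale 5.0
13.8167 [0.533  0.1357 0.0548] [ 3.6  2.8 -1.6] [ 0.38 -0.56  0.09] 0.249 [ 1.8e-03  6.0e-04 -1.0e+00] t 1.3991
```

View pics/side15.png

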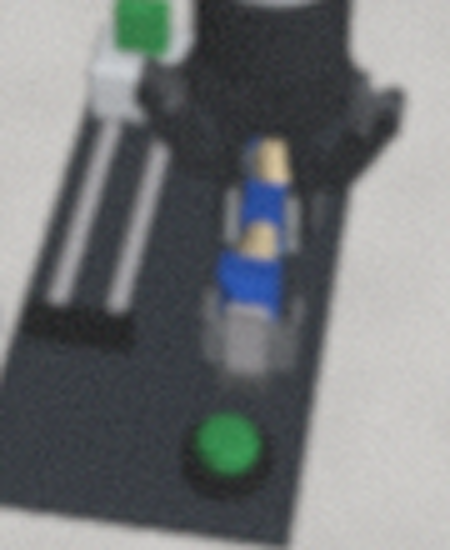

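```bash
python3 -m jog '[[[0.3,0.6,2.5],[0.001,0,0],0],[[0.3,0.6,5],[0.001,0,0],0],[[0.3,0.6,7.5],[0.001,0,0],0],[[0.3,0.6,9.5],[0.001,0,0],0],[[0.3,0.6,11],[0.001,0,0],0],[[0.3,0.6,12],[0.001,0,0],0],[[0.3,0.6,12],[0.001,0,0],0]]'; python3 look.py 16 side,200,310,220,310
```

```text
time_s: 14.4
eef_pos: [0.5329, 0.1363, 0.0438]
eef_rot: [-0.001, 0.765, 0.644, -0.0]
wrist_force: [-9.0, 3.3, 18.2]
opening: 0.248
side scale 5.0
14.45 [0.5329 0.1363 0.0438] [-9.1  3.1 16.8] [-0.06  1.42 -0.04] 0.247 [-1.3e-03  8.0e-04 -1.0e+00] t 1.3997
```

View pics/side16.png

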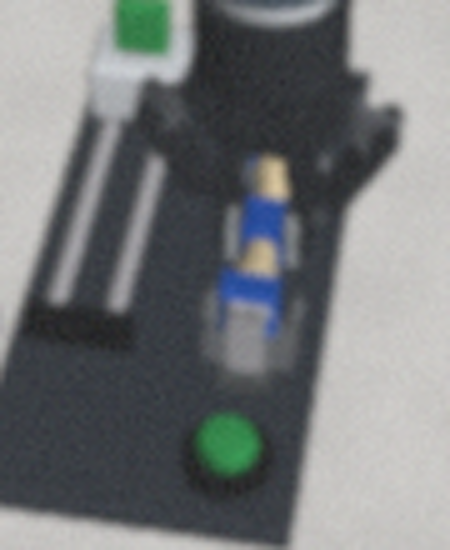

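```bash
python3 -m jog '[[[0,-0.7,0],[0,0,0],0],[[0,-0.7,0.5],[0,0,0],0],[[0,-0.7,1],[0,0,0],0],[[0,-0.7,1],[0,0,0],0]]'; python3 look.py 17 top,140,245,110,275
python3 - <<'E'
from h import *
t=get_calibration("top"); d=np.load("pics/top17.npy"); d0=np.load("pics/top0d.npy")
for D in (d,d0):
  for col in (202,204,206): print(col,[ (unp(t,col,r,D[r,col])[[0,2]]*1000).round(0).tolist() for r in range(200,222)])
E
```

```text
time_s: 14.78
eef_pos: [0.5328, 0.1365, 0.0438]
eef_rot: [-0.0, 0.765, 0.644, -0.0]
wrist_force: [-2.6, 3.6, 12.6]
opening: 0.245
top scale 4.5
14.8333 [0.5328 0.1365 0.0439] [-3.1  2.  13. ] [-0.17  0.63 -0.06] 0.245 [-5.e-04  6.e-04 -1.e+00] t 1.3999
202 [[550.0, 11.0], [547.0, 10.0], [545.0, 11.0], [543.0, 9.0], [540.0, 14.0], [535.0, 46.0], [532.0, 55.0], [530.0, 59.0], [528.0, 57.0], [525.0, 56.0], [523.0, 56.0], [521.0, 54.0], [519.0, 57.0], [516.0, 54.0], [514.0, 57.0], [512.0, 57.0], [510.0, 55.0], [509.0, 28.0], [506.0, 37.0], [503.0, 43.0], [501.0, 42.0], [499.0, 46.0]]
204 [[549.0, 14.0], [545.0, 43.0], [542.0, 43.0], [540.0, 43.0], [538.0, 35.0], [534.0, 57.0], [532.0, 55.0], [530.0, 59.0], [528.0, 58.0], [525.0, 57.0], [523.0, 58.0], [521.0, 55.0], [519.0, 56.0], [517.0, 54.0], [514.0, 56.0], [512.0, 59.0], [510.0, 57.0], [508.0, 43.0], [506.0, 32.0], [504.0, 41.0], [501.0, 46.0], [457.0, 1109.0]]
206 [[550.0, 14.0], [545.0, 42.0], [542.0, 45.0], [540.0, 44.0], [538.0, 43.0], [535.0, 57.0], [532.0, 57.0], [530.0, 54.0], [528.0, 56.0], [526.0, 57.0], [523.0, 61.0], [521.0
[... 462 characters left out ...]
, [501.0, 45.0], [499.0, 40.0]]
204 [[550.0, 9.0], [545.0, 44.0], [542.0, 46.0], [540.0, 45.0], [538.0, 35.0], [534.0, 60.0], [532.0, 55.0], [530.0, 57.0], [528.0, 59.0], [525.0, 56.0], [523.0, 58.0], [521.0, 61.0], [519.0, 56.0], [516.0, 57.0], [514.0, 59.0], [512.0, 59.0], [510.0, 54.0], [507.0, 58.0], [506.0, 28.0], [504.0, 39.0], [501.0, 44.0], [499.0, 47.0]]
206 [[550.0, 11.0], [545.0, 45.0], [542.0, 46.0], [540.0, 41.0], [538.0, 41.0], [537.0, 27.0], [532.0, 57.0], [530.0, 60.0], [528.0, 60.0], [525.0, 60.0], [523.0, 56.0], [521.0, 57.0], [519.0, 58.0], [517.0, 56.0], [514.0, 55.0], [512.0, 54.0], [510.0, 54.0], [508.0, 54.0], [506.0, 36.0], [504.0, 40.0], [501.0, 43.0], [499.0, 48.0]]
```

View pics/top17.png

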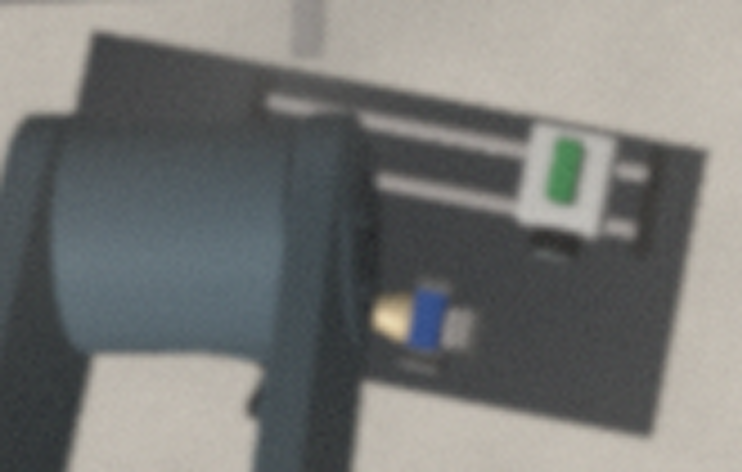

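```bash
python3 -m jog '[[[0,-0.2,1],[0,0,0],0],[[0,-0.2,2],[0,0,0],0],[[0,-0.2,2],[0,0,0],0],[[0,-0.2,0],[0,0,0],0]]'; python3 -m jog '[[[0,0,0],[0,0,0],0.28],[[0,0,0],[0,0,0],0.33],[[0,0,0],[0,0,0],0.4],[[0,0,0],[0,0,0],0.5],[[0,0,0],[0,0,0],0.5],[[0,0,-12],[0,0,0],0.5],[[0,0,-32],[0,0,0],0.5],[[0,0,-56],[0,0,0],0.5],[[0,0,-80],[0,0,0],0.5],[[0,0,-105],[0,0,0],0.4],[[0,0,-115],[0,0,0],0.2],[[0,0,-120],[0,0,0],0],[[0,0,-120],[0,0,0],0]]';python3 look.py 18 side,215,305,225,305 top,140,245,110,275
```

```text
time_s: 15.17
eef_pos: [0.5326, 0.1364, 0.0445]
eef_rot: [-0.0, 0.765, 0.644, -0.0]
wrist_force: [0.1, 0.6, 0.2]
opening: 0.242
time_s: 16.25
eef_pos: [0.5333, 0.1364, 0.1656]
eef_rot: [0.0, 0.765, 0.644, 0.001]
wrist_force: [0.6, -0.0, -1.2]
opening: 0.004
side scale 6.5
top scale 4.5
16.35 [0.5319 0.1363 0.1633] [-1.1  0.  -0.6] [ 0.03 -0.04  0.01] -0.001 [-2.4e-03  1.0e-04 -1.0e+00] t 1.4
```

View pics/side18.png

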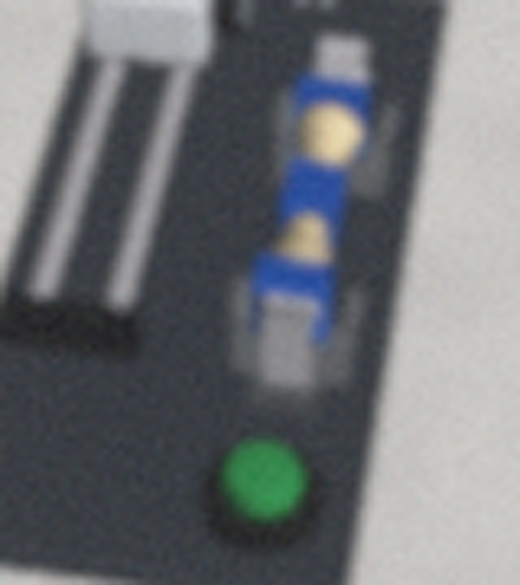

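Run:
```python
from h import *
s=get_calibration("side"); d=np.load("pics/side18.npy"); d0=np.load("pics/side0d.npy")
for D in (d,d0):
  for u in (266,268,270,272,274,276): print(u,[ (unp(s,u,r,D[r,u])*1000).round(0)[1:].tolist() for r in range(248,272,2)])
```

```text
266 [[112.0, 12.0], [117.0, 9.0], [127.0, 12.0], [177.0, 56.0], [187.0, 58.0], [192.0, 57.0], [201.0, 60.0], [205.0, 57.0], [204.0, 49.0], [208.0, 46.0], [205.0, 37.0], [205.0, 29.0]]
268 [[149.0, 48.0], [157.0, 49.0], [171.0, 56.0], [181.0, 59.0], [186.0, 57.0], [194.0, 59.0], [199.0, 57.0], [209.0, 61.0], [204.0, 49.0], [204.0, 42.0], [203.0, 34.0], [205.0, 30.0]]
270 [[152.0, 51.0], [162.0, 54.0], [172.0, 57.0], [178.0, 56.0], [186.0, 57.0], [194.0, 59.0], [199.0, 57.0], [211.0, 63.0], [207.0, 52.0], [209.0, 47.0], [206.0, 37.0], [208.0, 32.0]]
272 [[151.0, 50.0], [161.0, 53.0], [168.0, 54.0], [179.0, 57.0], [184.0, 56.0], [194.0, 59.0], [198.0, 56.0], [212.0, 65.0], [210.0, 56.0], [209.0, 47.0], [208.0, 40.0], [198.0, 22.0]]
274 [[149.0, 49.0], [155.0, 48.0], [164.0, 50.0], [174.0, 52.0], [186.0, 58.0], [191.0, 56.0], [198.0, 57.0], [195.0, 47.0], [196.0, 40.0], [195.0, 32.0], [198.0, 28.0], [199.0, 23.0]]
276 [[147.0, 46.0], [143.0, 35.0], [128.0, 14.0], [135.0, 13.0], [143.0, 14.0], [147.0, 11.0], [152.0, 9.0], [186.0, 37.0], [195.0, 40.0], [201.0, 39.0], [199.0, 29.0], [198.0,
[... 417 characters left out ...]
.0, 52.0], [172.0, 51.0], [187.0, 59.0], [190.0, 55.0], [198.0, 57.0], [212.0, 64.0], [207.0, 52.0], [207.0, 45.0], [210.0, 41.0], [205.0, 29.0]]
272 [[155.0, 54.0], [161.0, 54.0], [165.0, 51.0], [174.0, 53.0], [186.0, 58.0], [192.0, 57.0], [198.0, 57.0], [211.0, 63.0], [208.0, 53.0], [207.0, 46.0], [204.0, 35.0], [199.0, 22.0]]
274 [[152.0, 51.0], [156.0, 48.0], [162.0, 47.0], [167.0, 46.0], [186.0, 58.0], [194.0, 59.0], [198.0, 57.0], [196.0, 47.0], [198.0, 43.0], [198.0, 36.0], [199.0, 30.0], [200.0, 23.0]]
276 [[151.0, 50.0], [153.0, 45.0], [153.0, 38.0], [133.0, 11.0], [140.0, 11.0], [148.0, 12.0], [153.0, 10.0], [187.0, 38.0], [194.0, 39.0], [201.0, 39.0], [198.0, 29.0], [200.0, 24.0]]
```

```bash
python3 -c "
from h import *
O=(.532,.1367)
go([(*st(.085,-.145,O),.163,1.4),(*st(.085,-.145,O),.089,1.4)])
print(st(.085,-.145,O),st(.085,-.018,O))"
```

```text
[-144.5, 85.1, 0.2] [-0.0024, 0.0003, -0.0]
[-144.5, 85.3, 74.2] [-0.0024, 0.0003, -0.0]
(np.float64(0.5912432645725982), np.float64(-0.020590290872580963)) (np.float64(0.6127294229041068), np.float64(0.10457897452493324))
```

```bash
python3 -m jog '[[[-30,18,0],[-0.002,0,0],0],[[-62,37,0],[-0.002,0,0],0],[[-94,55,0],[-0.002,0,0],0],[[-122,72,0],[-0.002,0,0],0],[[-140,83,0],[-0.002,0,0],0],[[-144.5,85.2,5],[-0.002,0,0],0],[[-144.5,85.2,30],[-0.002,0,0],0],[[-144.5,85.2,55],[-0.002,0,0],0],[[-144.5,85.2,70],[-0.002,0,0],0],[[-144.5,85.2,74],[-0.002,0,0],0],[[-144.5,85.2,74],[-0.002,0,0],0],[[-144.5,85.2,74],[-0.002,0,0],0]]';python3 look.py 19 side,180,290,210,310 top,140,245,110,290;  python3 -c "
from h import *
O=(.532,.1367)
go([(*st(.085,-.145,O),.089,1.4),(*st(.085,-.018,O),.089,1.4)])"
```

```text
time_s: 17.35
eef_pos: [0.5909, -0.02, 0.0889]
eef_rot: [-0.0, 0.765, 0.644, -0.0]
wrist_force: [0.9, -0.2, 0.5]
opening: 0.003
side scale 5.0
top scale 4.0
17.45 [ 0.5919 -0.0204  0.0903] [-0.5 -0.2  0.5] [-0.02  0.03 -0.01] -0.002 [ 1.4e-03 -6.0e-04 -1.0e+00] t 1.4004
[-0.3, -0.6, 1.3] [0.0015, 0.0004, 0.0004]
[126.7, -0.7, 1.3] [0.0015, 0.0004, 0.0004]
```

View pics/side19.png

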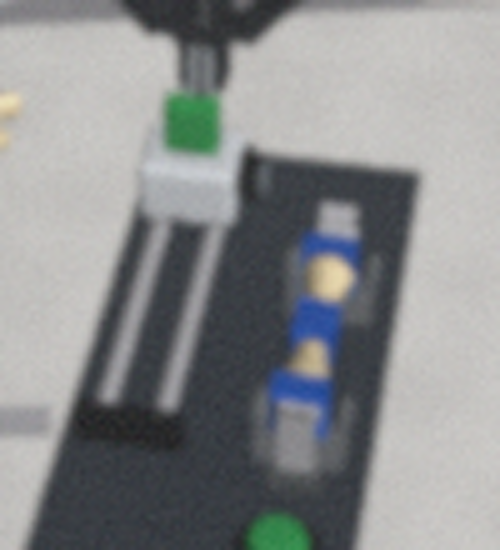

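View pics/top19.png

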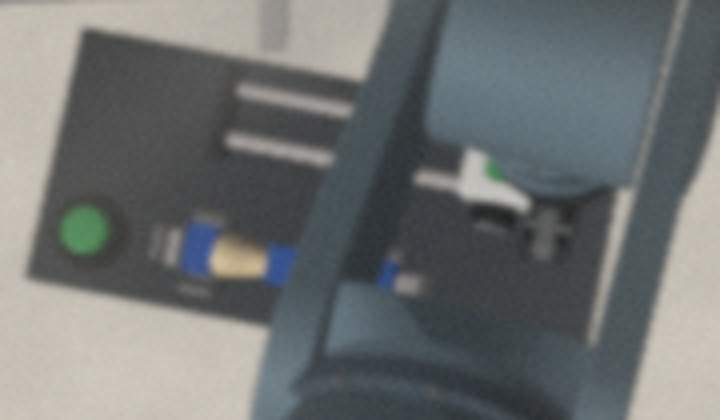

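```bash
python3 -m jog '[[[5,-0.7,1],[0,0,0],0],[[10,-0.7,1],[0,0,0],0],[[16,-0.7,1],[0,0,0],0],[[23,-0.7,1],[0,0,0],0],[[31,-0.7,1],[0,0,0],0],[[40,-0.7,1],[0,0,0],0],[[49,-0.7,1],[0,0,0],0],[[58,-0.7,1],[0,0,0],0],[[67,-0.7,1],[0,0,0],0],[[76,-0.7,1],[0,0,0],0],[[85,-0.7,1],[0,0,0],0],[[94,-0.7,1],[0,0,0],0],[[102,-0.7,1],[0,0,0],0],[[109,-0.7,1],[0,0,0],0],[[114,-0.7,1],[0,0,0],0],[[118,-0.7,1],[0,0,0],0],[[120,-0.7,1],[0,0,0],0],[[120,-0.7,1],[0,0,0],0]]';python3 look.py 20 side,180,290,210,310 top,140,245,110,290; python3 -c "
from h import *
O=(.532,.1367)
go([(*st(.085,-.018,O),.089,1.4)])"
```

```text
time_s: 18.95
eef_pos: [0.6114, 0.0985, 0.0891]
eef_rot: [0.0, 0.765, 0.644, 0.0]
wrist_force: [-0.2, -0.2, -0.5]
opening: -0.001
side scale 5.0
top scale 4.0
19.05 [0.6112 0.0981 0.089 ] [-0.3 -0.3 -0.2] [0.   0.01 0.03] -0.001 [ 6.e-04 -2.e-04 -1.e+00] t 1.4003
[6.7, 0.4, -0.0] [0.0006, 0.0001, 0.0003]
```

View pics/side20.png

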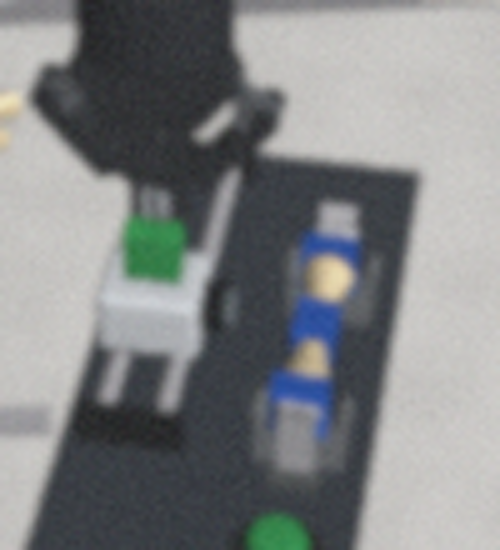

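```bash
python3 -m jog '[[[2,0.3,0],[0,0,0],0],[[4,0.3,0],[0,0,0],0],[[6,0.3,0],[0,0,0],0],[[8,0.3,0],[0,0,0],0],[[8,0.3,0],[0,0,0],0]]';python3 look.py 21 ; python3 -m jog '[[[1,0,0],[0,0,0],0],[[2,0,0],[0,0,0],0],[[3,0,0],[0,0,0],0],[[3,0,0],[0,0,0],0]]';python3 look.py 22
```

```text
time_s: 19.47
eef_pos: [0.6124, 0.1045, 0.0888]
eef_rot: [0.001, 0.765, 0.644, -0.001]
wrist_force: [-2.6, -8.3, 1.9]
opening: 0.0
19.4667 [0.6124 0.1045 0.0888] [-2.6 -8.3  1.9] [-1.14  0.4   0.03] 0.0 [-0.001 -0.003 -1.   ] t 1.4006
time_s: 19.8
eef_pos: [0.6125, 0.1046, 0.0889]
eef_rot: [0.002, 0.765, 0.644, -0.004]
wrist_force: [-3.2, -13.0, 3.5]
opening: -0.002
19.8 [0.6125 0.1046 0.0889] [ -3.2 -13.    3.5] [-1.94  0.66  0.02] -0.002 [-0.0029 -0.0078 -1.    ] t 1.4005
```

```bash
python3 -m jog '[[[-6,0,0],[0.007,0.003,0],0],[[-15,0,0],[0.007,0.003,0],0],[[-20,0,-8],[0.007,0.003,0],0],[[-20,0,-30],[0.007,0.003,0],0],[[-20,0,-55],[0.007,0.003,0],0],[[-20,0,-72],[0.007,0.003,0],0],[[-20,0,-75],[0.007,0.003,0],0],[[-20,0,-75],[0.007,0.003,0],0]]';python3 look.py 23 side,180,310,190,310; python3 -c "
from h import *
go([(.55,.18,.16,1.4),(.552,.261,.12,1.4),(.552,.261,.052,1.4)])"
```

```text
time_s: 20.47
eef_pos: [0.6104, 0.0855, 0.166]
eef_rot: [-0.0, 0.765, 0.644, -0.003]
wrist_force: [0.1, -0.3, -0.2]
opening: -0.001
side scale 4.5
20.5167 [0.6093 0.0855 0.1643] [ 0.4  0.3 -1.5] [-0.05  0.01  0.  ] 0.003 [-0.0084 -0.0034 -1.    ] t 1.4004
[83.1, -74.5, 4.4] [-0.0077, 0.0048, 0.0004]
[163.5, -85.9, 44.1] [-0.0077, 0.0048, 0.0004]
[163.8, -85.4, 112.1] [-0.0077, 0.0048, 0.0004]
```

View pics/side23.png

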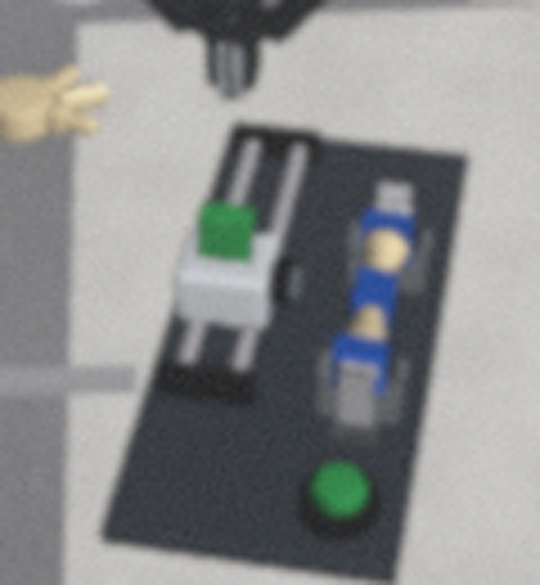

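```bash
python3 -m jog '[[[28,-25,0],[-0.003,0.002,0],0],[[56,-50,2],[-0.006,0.004,0],0],[[83,-74.5,4.4],[-0.008,0.005,0],0],[[110,-78,12],[-0.008,0.005,0],0],[[138,-82,28],[-0.008,0.005,0],0],[[158,-85,40],[-0.008,0.005,0],0],[[163.5,-85.9,44],[-0.008,0.005,0],0],[[163.5,-85.9,44],[-0.008,0.005,0],0],[[163.5,-85.9,44],[-0.008,0.005,0],0]]';python3 look.py 24 side,180,320,190,310 top,140,245,110,275
python3 - <<'E'
from h import *
s=get_calibration("side"); O=(.532,.1367)
print("fin side",up(s,[(190+(227+.5)/4.5-.5,180+(216+.5)/4.5-.5)],.097),"expect",st(.085,0,O))
go([(.552,.261,.052,1.4)])
E
```

```text
time_s: 21.27
eef_pos: [0.5512, 0.2605, 0.1189]
eef_rot: [-0.0, 0.764, 0.645, -0.001]
wrist_force: [0.4, -0.2, 0.3]
opening: -0.001
side scale 4.0
top scale 4.5
21.3667 [0.5524 0.2599 0.1203] [ 0.8 -0.3 -0.4] [0.01 0.01 0.  ] -0.0 [ 5.e-04 -2.e-04 -1.e+00] t 1.3995
fin side [[0.61415082 0.12829946 0.097     ]] expect (np.float64(0.6157747051873127), np.float64(0.12231950032930533))
[1.0, -0.6, 68.3] [0.0005, 0.0001, -0.0005]
```

View pics/side24.png

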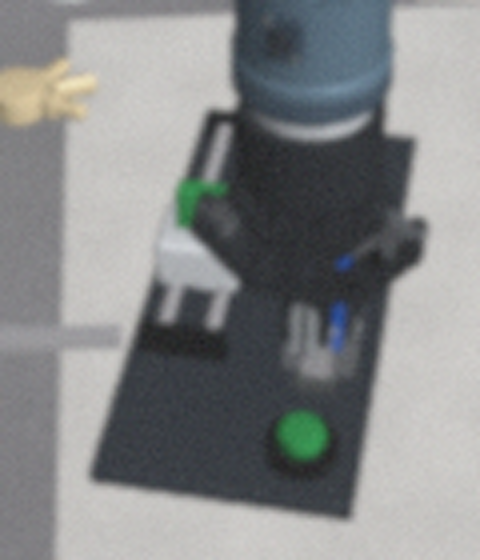

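View pics/top24.png

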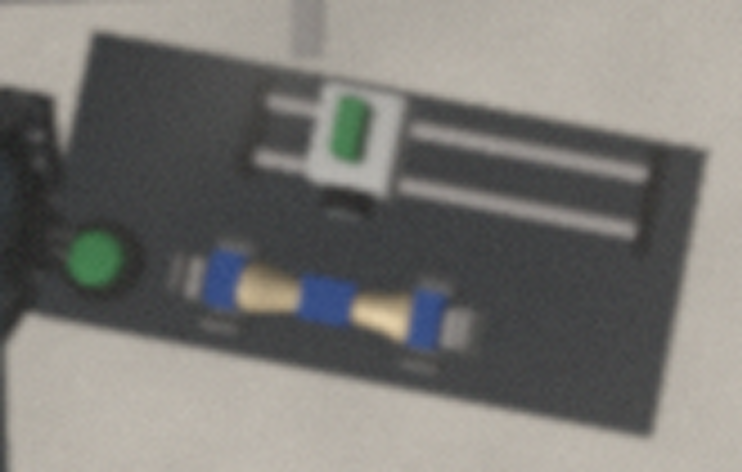

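Run:
```python
from h import *
t=get_calibration("top"); s=get_calibration("side")
f=lambda u,v:(110+(u+.5)/4.5-.5,140+(v+.5)/4.5-.5)
for n,p,z in(("fin",f(350,128),.097),("button",f(96,257),.034),("collar",f(327,300),.055)): print(n,up(t,[p],z)[0])
print("btn side",up(s,[(190+302.5/4-.5,180+436/4-.5)],.034))
P=proj(s,[[.5524,.2599,.106],[*st(0,.125,(.532,.1367)),.034]]); print(P)
```

```text
fin [0.61177825 0.12138271 0.097     ]
button [0.55112961 0.25951861 0.034     ]
collar [0.53046277 0.13593457 0.055     ]
btn side [[0.55272854 0.26670746 0.034     ]]
[[265.72579857 264.56211028]
 [264.91661649 286.20600191]]
```

```bash
python3 -m jog '[[[1,-0.6,25],[0,0,0],0],[[1,-0.6,48],[0,0,0],0],[[1,-0.6,62],[0,0,0],0],[[1,-0.6,68],[0,0,0],0],[[1,-0.6,68.3],[0,0,0],0],[[1,-0.6,68.3],[0,0,0],0]]';python3 look.py 25 side,220,320,200,310
```

```text
time_s: 21.87
eef_pos: [0.5526, 0.2607, 0.0526]
eef_rot: [0.0, 0.765, 0.644, 0.0]
wrist_force: [0.1, -0.0, 0.6]
opening: -0.001
side scale 6.0
21.9167 [0.5531 0.2609 0.0532] [-0.5 -0.1  0. ] [ 0.05  0.02 -0.04] 0.003 [ 2.3e-03  2.0e-04 -1.0e+00] t 1.399
```

View pics/side25.png

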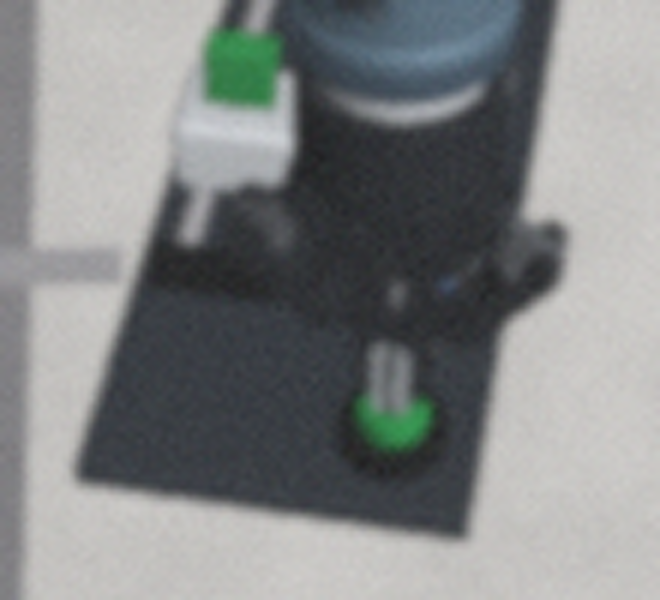

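```bash
python3 -m jog '[[[0,0,4],[-0.002,0,0],0],[[0,0,7],[-0.002,0,0],0],[[0,0,10],[-0.002,0,0],0],[[0,0,12],[-0.002,0,0],0],[[0,0,13],[-0.002,0,0],0],[[0,0,13],[-0.002,0,0],0]]';python3 look.py 26
```

```text
time_s: 22.42
eef_pos: [0.5543, 0.2612, 0.0419]
eef_rot: [0.002, 0.765, 0.644, 0.003]
wrist_force: [-2.1, -0.5, 10.1]
opening: 0.0
22.4167 [0.5543 0.2612 0.0419] [-2.1 -0.5 10.1] [-0.12  0.17  0.02] 0.0 [ 6.5e-03  3.0e-04 -1.0e+00] t 1.3992
```

```bash
python3 -m jog '[[[0,0,1],[0,0,0],0],[[0,0,2],[0,0,0],0],[[0,0,2],[0,0,0],0],[[0,0,2],[0,0,0],0]]';python3 look.py 27 side,220,320,200,310; python3 -m jog '[[[0,0,-8],[-0.006,0,0],0],[[0,0,-25],[-0.006,0,0],0],[[0,0,-50],[-0.006,0,0],0],[[0,0,-80],[-0.006,0,0],0],[[0,0,-110],[-0.006,0,0],0],[[0,0,-125],[-0.006,0,0],0],[[-30,-30,-135],[-0.006,0,0],0],[[-60,-60,-140],[-0.006,0,0],0],[[-90,-90,-140],[-0.006,0,0],0],[[-110,-120,-140],[-0.006,0,0],0],[[-130,-150,-140],[-0.006,0,0],0],[[-130,-170,-140],[-0.006,0,0],0],[[-130,-170,-140],[-0.006,0,0],0],[[-130,-170,-140],[-0.006,0,0],0]]'; python3 look.py 28 side,110,330,180,340 top,140,280,110,425
```

```text
time_s: 22.75
eef_pos: [0.5545, 0.2613, 0.0418]
eef_rot: [0.002, 0.765, 0.644, 0.002]
wrist_force: [-6.1, -3.1, 16.4]
opening: 0.0
side scale 6.0
22.8 [0.5544 0.2613 0.0418] [-6.  -2.6 15.4] [-0.44  1.03 -0.01] 0.003 [ 6.6e-03 -1.0e-04 -1.0e+00] t 1.3997
time_s: 23.97
eef_pos: [0.3635, 0.1622, 0.1809]
eef_rot: [0.005, 0.765, 0.644, 0.005]
wrist_force: [1.0, 0.1, 0.1]
opening: -0.0
side scale 2.5
top scale 2.5
24.0667 [0.3649 0.1623 0.1811] [-0.3  0.2  0.6] [ 0.01 -0.09  0.  ] 0.002 [ 1.400e-02 -9.000e-04 -9.999e-01] t 1.3999
```

View pics/side28.png

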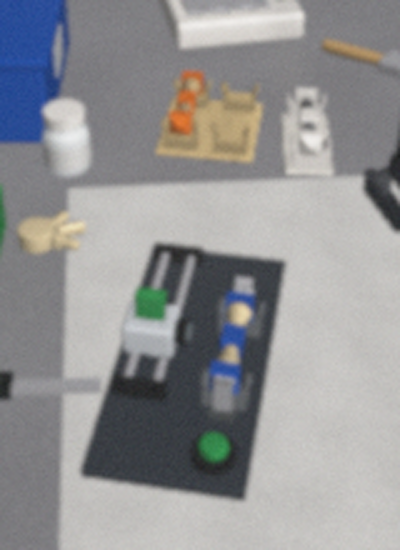

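View pics/top28.png

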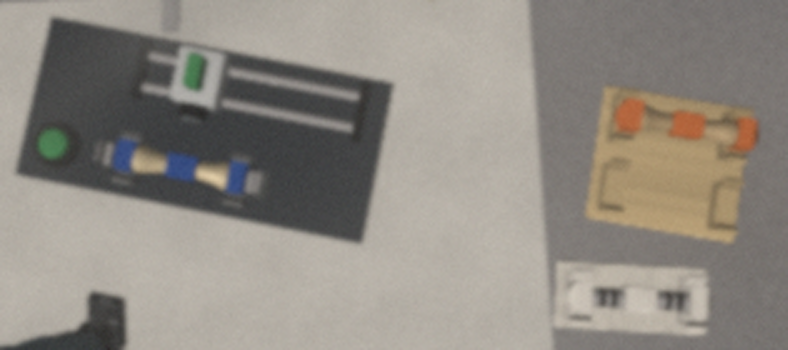

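The final pictures show the white bar in its rest, the blue bone home under both noses, the head opposite it, and the other parts where they were.

```bash
python3 -c "
from bench import *
print(hand_in())"
```

```text
the job is handed in; nothing more can be done
None
```

All four steps were done in the order asked, and I handed the job in at about 24 s of robot time. The arm was raised clear and touching nothing.

- **White bar:** I pulled it straight up out of the clips and lowered it into the rest until light contact, about 5 N, before opening the gripper. Depth readings put its cap top at about 53 mm (54 mm expected), and it sat within about 1 mm of midway between the cheeks.
- **Blue bone:** I pressed it down until it stopped hard with its centre at about 44 mm, at up to about 18 N. After release, the top of its +y cap measured the same height as the white bar's had when home, the -y cap's did too just before release, and both noses had closed over the caps.
- **Scan head:** I pushed it to its stop, where it stayed put under 13 N. In the picture the fin is within about 1 mm of opposite the bone.
- **Start button:** I pressed it after the head was in place. The fingers stopped at full travel under about 10 to 16 N, and the button sprang back when released.
- **Left alone:** the orange bone, jar, caliper and vertebra look unmoved in the last pictures. I checked these by eye only.
- **Disagreements:** the two cameras differed by about 2 mm along x, within the stated calibration. They differed by about 7 mm along y on the button; I used the top camera's value, and the hard stop at full travel confirmed it. No check failed.

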